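Stir the draw beads

TASK

The large and small wooden beads for the office prize draw lie apart in the bowl, large ones in its left half and small ones in its right: take the wooden stick from its rest and, beginning at the bowl's far side with the ball tip pressed lightly on the bottom, stir two full rounds counter-clockwise seen from above, back to the far side, and more if needed until there are both sizes in the left half and both sizes in the right half. Go round well out from the centre, keep the beads in the bowl, don't push the bowl out of its place or press hard, and touch beads and bowl with the stick alone. Then lay the stick back in both forks of its rest as it lay before, let go, and leave the other things on the desk where they are.

Things in the scene. Friction and masses are not known exactly. Their poses are not given: they have to be found in the camera images.
- bowl: loose pale marble bowl, about 1.9 kg, slides if pushed hard; rim diameter 230 mm, 52 mm high. Inside: a flat round bottom of 50 mm radius, 10 mm above the desk, then a gentle 21 degree slope (beads roll back down it) up to 91 mm radius and 26 mm height, then a steeper wall to the rim. Origin: centre of the underside; axes always parallel to the robot's: +x away from it (far side), +y to its left, z up
- bowl_in (a point): centre of the bowl's flat inner bottom, same axes as the bowl
- bowl_edge (a point): point of the bowl's rim on its far (+x) side, 111 mm from the bowl's axis, 52 mm up
- stick: loose wooden stirring stick, 200 mm long, about 60 g; origin on its axis, x along it to the ball tip. From x = -95 to +10 mm a square-sided rubber-sleeved handle 18 mm wide (y), 16 mm thick (z); then a smooth waxed light-wood shaft 12 mm thick, ending in a ball 18 mm thick centred at x = +95 mm. Starts level in its rest, axis 40 mm above the desk, tip roughly towards the robot
- stick_tip (a point): centre of the stick's ball tip (radius 9 mm), so it is 9 mm above any surface the tip touches; axes of the stick
- stick_grip (a point): point on the stick's handle to grip it, on the axis 110 mm from the ball's centre, midway between the two posts of the rest while it lies there
- rest: plywood stick rest fixed to the desk: foot 190 x 56 x 8 mm with two forked posts, at x = -80 mm (handle, fork bottom 32 mm up) and +62 mm (shaft, fork bottom 34 mm up), 14 mm thick in x; forks 30 mm wide in y, prongs 12 mm high. Origin: centre of the underside. The stick belongs 40 mm above it, x axis along this x. Between the posts the handle is free to grip from above
- marker: yellow and black marker pen lying on the desk between bowl and rest, 120 x 22 x 16 mm, long along its x; origin at the underside; bystander
- stapler: blue stapler, 45 x 150 x 43 mm, beyond the bowl and rest; origin at the underside centre; bystander
- calculator: grey desk calculator, 125 x 78 x 16 mm, at the right; origin at the underside centre; bystander
- big0: large round wooden bead, a ball 28 mm in diameter, 12 g; origin at its centre; starts on the bottom in the left (+y) half of the bowl
- small0: small round wooden bead, a ball 20 mm in diameter, 10 g; origin at its centre; starts on the bottom in the right (-y) half of the bowl
- big1: large round wooden bead, a ball 28 mm in diameter, 12 g; origin at its centre; starts on the bottom in the left (+y) half of the bowl
- small1: small round wooden bead, a ball 20 mm in diameter, 10 g; origin at its centre; starts on the bottom in the right (-y) half of the bowl
- big2: large round wooden bead, a ball 28 mm in diameter, 12 g; origin at its centre; starts on the bottom in the left (+y) half of the bowl
- small2: small round wooden bead, a ball 20 mm in diameter, 10 g; origin at its centre; starts on the bottom in the right (-y) half of the bowl

How it is judged:
On the way, in this order (a step that is already met when the one before it is completed fails the run):
1. the stick is lifted off its rest in the gripper (z of stick in the frame of rest above 0.075 m and contact force between the fingers and stick above 1 N), for 0.2 s.
2. first round: ball tip pressing on the bottom (centre under 13 mm above it, over 0.7 N), over 18 mm out on the far (+x) side, within 17 mm of the middle line (z of stick_tip in the frame of bowl_in below 0.013 m and contact force between stick and bowl above 0.7 N and contact force between the fingers and stick above 1 N and x of stick_tip in the frame of bowl_in above 0.018 m and y of stick_tip in the frame of bowl_in between -0.017 and 0.017 m).
3. first round: ball tip pressing on the bottom (centre under 13 mm above it, over 0.7 N), over 18 mm out on the left (+y) side, within 17 mm of the middle line (z of stick_tip in the frame of bowl_in below 0.013 m and contact force between stick and bowl above 0.7 N and contact force between the fingers and stick above 1 N and y of stick_tip in the frame of bowl_in above 0.018 m and x of stick_tip in the frame of bowl_in between -0.017 and 0.017 m).
4. first round: ball tip pressing on the bottom (centre under 13 mm above it, over 0.7 N), over 18 mm out on the near (-x) side, within 17 mm of the middle line (z of stick_tip in the frame of bowl_in below 0.013 m and contact force between stick and bowl above 0.7 N and contact force between the fingers and stick above 1 N and x of stick_tip in the frame of bowl_in below -0.018 m and y of stick_tip in the frame of bowl_in between -0.017 and 0.017 m).
5. first round: ball tip pressing on the bottom (centre under 13 mm above it, over 0.7 N), over 18 mm out on the right (-y) side, within 17 mm of the middle line (z of stick_tip in the frame of bowl_in below 0.013 m and contact force between stick and bowl above 0.7 N and contact force between the fingers and stick above 1 N and y of stick_tip in the frame of bowl_in below -0.018 m and x of stick_tip in the frame of bowl_in between -0.017 and 0.017 m).
6. second round: ball tip pressing on the bottom (centre under 13 mm above it, over 0.7 N), over 18 mm out on the far (+x) side, within 17 mm of the middle line (all of step 2).
7. second round: ball tip pressing on the bottom (centre under 13 mm above it, over 0.7 N), over 18 mm out on the left (+y) side, within 17 mm of the middle line (all of step 3).
8. second round: ball tip pressing on the bottom (centre under 13 mm above it, over 0.7 N), over 18 mm out on the near (-x) side, within 17 mm of the middle line (all of step 4).
9. second round: ball tip pressing on the bottom (centre under 13 mm above it, over 0.7 N), over 18 mm out on the right (-y) side, within 17 mm of the middle line (all of step 5).
10. second round closed: ball tip pressing on the bottom (centre under 13 mm above it, over 0.7 N), over 18 mm out on the far (+x) side, within 17 mm of the middle line (all of step 6).
At the end, for the whole second after the job is handed in: Stick released in both forks of its rest, tip as at the start (within 15 mm along, 12 mm across, 6 mm in height, 0.12 rad); all beads at rest in the bowl, at least one large and one small bead centred in its left half and in its right half; bowl within 25 mm of its start (y of any of big0, big1, big2 in the frame of bowl_in above 0 m and y of any of big0, big1, big2 in the frame of bowl_in below 0 m and y of any of small0, small1, small2 in the frame of bowl_in above 0 m and y of any of small0, small1, small2 in the frame of bowl_in below 0 m and horizontal distance between each of big0, big1, big2, small0, small1, small2 and bowl_in below 0.1 m and z of big0 in the frame of bowl_in between 0 and 0.05 m and linear speed of each of big0, big1, big2, small0, small1, small2, stick below 0.02 m/s and z of big1 in the frame of bowl_in between 0 and 0.05 m and z of big2 in the frame of bowl_in between 0 and 0.05 m and z of small0 in the frame of bowl_in between 0 and 0.05 m and z of small1 in the frame of bowl_in between 0 and 0.05 m and z of small2 in the frame of bowl_in between 0 and 0.05 m and z of stick in the frame of rest between 0.034 and 0.046 m and x of stick in the frame of rest between -0.015 and 0.015 m and x of stick_tip in the frame of rest above 0.07 m and y of stick in the frame of rest between -0.012 and 0.012 m and angle between the x axis of stick and the x axis of rest, either way round below 0.12 rad and contact force between the fingers and stick below 0.1 N and distance of bowl from where it was at the start of the episode below 0.025 m and linear speed of bowl below 0.01 m/s); the robot touches nothing.
It fails at once if the bowl is pushed or turned from its place (its centre or a point of its rim moves more than 25 mm) (distance of any of bowl, bowl_edge from where it was at the start of the episode above 0.025 m).
It fails at once if the stick presses the bowl with more than 30 N (contact force between stick and bowl above 30 N).
It fails at once if the gripper or arm touches the bowl or a bead (more than 1 N) (contact force between any of the fingers, the arm and big0 above 1 N or contact force between any of the fingers, the arm and big1 above 1 N or contact force between any of the fingers, the arm and big2 above 1 N or contact force between any of the fingers, the arm and small0 above 1 N or contact force between any of the fingers, the arm and small1 above 1 N or contact force between any of the fingers, the arm and small2 above 1 N or contact force between any of the fingers, the arm and bowl above 1 N).
It fails at once if the marker, stapler or calculator is moved more than 20 mm (distance of any of marker, stapler, calculator from where it was at the start of the episode above 0.02 m).
It also fails if it takes over 72 s, if anything falls off the work surface, if the arm or the gripper's body presses on something with over 40 N, if the wrist force passes 120 N, or if a joint passes its speed limit or range.

ROBOT

A 6-joint arm with a two-finger parallel gripper is mounted at the origin on the work surface. World frame = base frame: x ahead of the robot, y to its left, z up, the work surface at z = 0. Lengths are in m, angles in rad, forces in N, time in s.
With the tool pointing down it reaches from about 0.35 to 0.775 m from the base axis. Payload 5.5 kg.
Tool frame: the origin (TCP) lies midway between the tips of the shut fingers; the grasp point (between the pads) lies 19 mm behind it; z points along the fingers, y is the line along which they close (so a half turn about z gives the same grasp; the last joint's range is limited). The gripper opens to 85 mm and grips with 20 to 120 N. Pads are 22 mm wide; open, the fingers measure 114 mm over their backs; the gripper's body (76 mm by 85 mm) begins 54 mm behind the grasp point. The pads swing forward as they close: fully open they stand 13 mm farther back than shut.
Start: joints at [-1.264, 0.313, 0.046, 1.304, 0, 1.431], TCP at [0.248, -0.519, 0.231] pointing down, gripper open.
Joint ranges: [-2.76, 2.76], [-0.86, 1.69], [-1.03, 1.26], [-2.2, 2.34], [-1.47, 1.5], [-3.14, 3.14]. Speed limits (rad/s): [2.57, 2.57, 3.14, 3.14, 3.14, 3.14].

INTERFACE

Orientations are given as a unit quaternion [w, x, y, z].
In Python, from workcell import env gives the robot as it stands. The module is installed in compiled form; this text tells all that it offers.
- The arm moves only by the tool servo_tool, never from a script. Its argument "increments" is a list of rows, each an object of numbers: "grip": the closure, from 0 (fully open) to 1 (shut); "x", "y", "z": the shift along the tool's x, y, z in mm; "roll": the turn about the tool's z in degrees. In form: [{"grip": .., "x": .., "y": .., "z": .., "roll": ..}, ...]. A call has 1 to 5 rows; each row shifts and turns the commanded pose from where the row before left it, along the tool's axes as they then stand; what a row does not reach is not made up. A row lasts 1/12 s, in which the tool goes at most 41.7 mm and 7.16 degrees, less where a joint would pass 70% of its speed; a pose out of reach is approached as far as the arm can. A call is refused whole if a number of a shift passes 41.7 or a number of a turn 7.16, either way. A call with a gripper value outside its range is refused whole. The fingers move at their own pace and stop on an object; "grip_force" is the grip in N (left out, the last holds). Time passes only in rows, so rows that do not move let the fingers close. It gives the time, the measured TCP pose, the force, the opening and the grip force at its end, in the units of the state.
- env.get_state(): the state, without advancing time (a new reading comes with each control period).
- env.read_camera(name): name is "scene" or "top" or "wrist"; returns the picture (420x560x3 uint8, red, green, blue); there is no depth.
- env.get_calibration(name): a dict with "vertical_fov" (degrees; the focal length in pixels is half the picture's height over the tangent of half this angle, whatever the lens; pixels are square), "cx", "cy" (the principal point, pixels), "k1" (the pictures are not rectified: a ray, as slopes to the right and down, at radius r is drawn at 1 + k1 r^2 times it, then the intrinsics apply), "rvec" (rotation vector, rad) and "tvec" (3), from world to camera coordinates, as OpenCV has them; the wrist camera has in their place "tool_from_camera" (4x4, takes a point from camera to tool coordinates, whose origin is the TCP and whose axes are the flange's). Camera axes: x right, y down, z forward; pixel columns grow to the right and rows downward; lengths in m; the calibration is good to about 2 mm. A picture is of the moment at which its call begins: read the wrist's pose just before it. get_calibration takes no time and is no camera call.
- env.hand_in(): hands the job in; it is judged then, once.
The state is a dict: "clock": time; "joint_pos": joint angles; "qvel": joint speeds; "tau": joint torques, N m; "tcp_pos": TCP position; "orientation": TCP orientation; "wrist_force": force on the tool from outside, world axes, zero at the start; "ft_torque": the same for the moment, N m; "finger_gap": finger opening in m; "grip_force": force on a finger pad.
Only numpy, scipy, OpenCV 4.12 (cv2) and the standard library are available. Lean on these libraries where they do the work, as an engineer would, in place of code of your own. Each camera call takes 0.05 s, during which the arm holds its last target. There are 200 camera calls.

## Working session

There is one attempt and no reset: what is moved stays moved. The work goes in short steps, Python scripts to look and compute and a tool call to move; the robot and the scene stay as the last step left them, time stands still between calls to the robot, and variables do not carry over. Pictures are saved under pics/ and viewed, at most 10 in all, crops included, and the job is handed in when it is done.

Besides the shell and the picture viewer there is one more tool, called by a JSON object that holds its "op" and its "data". servo_tool: Moves the arm, as the interface text tells. Its arguments: {"type":"object","properties":{"increments":{"type":"array"},"grip_force":{"type":"number"}},"required":["increments"]}

```bash
mkdir -p pics; cat > h.py <<'E'
import numpy as np, cv2
from workcell import env
from scipy.spatial.transform import Rotation as R
def cam(name):
    c=env.get_calibration(name); f=210/np.tan(np.radians(c['vertical_fov'])/2)
    if 'rvec' in c:
        Rw=cv2.Rodrigues(np.array(c['rvec'],float))[0]; t=np.array(c['tvec'],float).ravel()
    else:
        s=env.get_state(); q=s['orientation']; T=np.eye(4)
        T[:3,:3]=R.from_quat([q[1],q[2],q[3],q[0]]).as_matrix(); T[:3,3]=s['tcp_pos']
        M=np.linalg.inv(T@np.array(c['tool_from_camera'])); Rw=M[:3,:3]; t=M[:3,3]
    return c,f,Rw,t
def px2w(C,uv,z):
    c,f,Rw,t=C; d=np.array([(uv[0]-c['cx'])/f,(uv[1]-c['cy'])/f]); x=d.copy()
    for _ in range(20): x=d/(1+c['k1']*(x@x))
    r=Rw.T@np.array([x[0],x[1],1]); o=-Rw.T@t
    return o+r*(z-o[2])/r[2]
def w2px(C,p):
    c,f,Rw,t=C; q=Rw@np.array(p)+t; x=q[:2]/q[2]; x=x*(1+c['k1']*(x@x)); return x*f+[c['cx'],c['cy']]
def snap(name,fn):
    C=cam(name); im=env.read_camera(name); cv2.imwrite('pics/'+fn,im[:,:,::-1]); return C
E
python3 - <<'E'
from h import *
for n in('top','scene'):
    C=snap(n,n+'0.png'); print(n,-C[2].T@C[3],C[1],C[0])
s=env.get_state(); print(s)
E
```

```text
top [ 0.43887931 -0.12363451  0.99540253] 457.29956853560344 {'vertical_fov': 49.330837958765734, 'cx': 273.09258632754006, 'cy': 209.4780712251478, 'k1': -0.03207882008894755, 'rvec': array([ 2.20033124, -2.14755046,  0.10022899]), 'tvec': array([-0.13522079,  0.5255922 ,  0.95089164])}
scene [0.90973904 0.38519646 1.00914202] 417.4293155405371 {'vertical_fov': 53.41203345644654, 'cx': 281.6146181744413, 'cy': 203.745628515974, 'k1': -0.12146129679420581, 'rvec': array([ 0.8135722 ,  2.73766569, -0.81007698]), 'tvec': array([ 0.53887335, -0.13283139,  1.2985917 ])}
{'clock': 0.1, 'joint_pos': array([-1.26360929e+00,  3.13907888e-01,  4.51102171e-02,  1.30359545e+00,
       -1.29476682e-05,  1.43120586e+00]), 'qvel': array([ 1.22471316e-03, -2.00601353e-03,  1.70702776e-03,  6.36996378e-05,
       -5.27806836e-04,  9.06121521e-04]), 'tau': array([ 1.31644796e-03, -4.81728709e+01,  2.99242294e+01,  1.28283072e-02,
       -1.66908085e-04,  2.45637307e-05]), 'tcp_pos': array([ 0.24829228, -0.51813559,  0.23051515]), 'orientation': array([-7.95053885e-04,  9.75152009e-01,  2.21535373e-01, -7.32771700e-05]), 'wrist_force': array([ 0.17184822,  0.26545945, -0.29752846]), 'ft_torque': array([-0.00741505,  0.02085092,  0.05938003]), 'grip_force': 0.0, 'finger_gap': 0.08534604528355186}
```

View pics/top0.png

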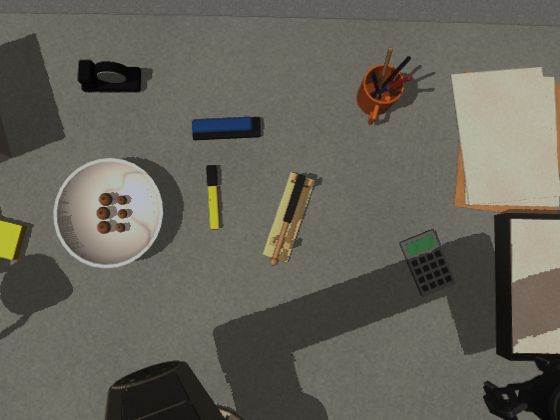

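View pics/scene0.png

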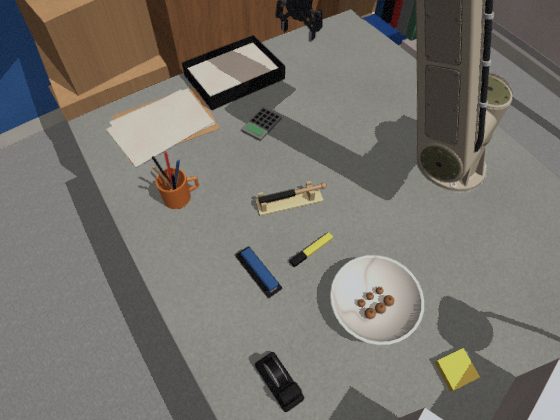

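```bash
python3 - <<'E'
from h import *
C=cam('top')
for n,uv,z in [('bowlL',(54.5,212),.052),('bowlR',(162,212),.052),('bowlT',(108,159),.052),('bowlB',(108,266),.052),('tip',(275,262),.04),('hend',(299,180),.04),('robotbase',(170,400),0),('mark1',(212,167),.016),('mark2',(214,229),.016),('st',(226,128),.04),('calc',(427,262),.016)]:
    print(n,px2w(C,uv,z).round(4))
im=cv2.imread('pics/top0.png')[155:280,240:340]; cv2.imwrite('pics/c1.png',cv2.resize(im,None,fx=4.6,fy=4.6,interpolation=cv2.INTER_CUBIC))
E
```

```text
bowlL [0.5098 0.3331 0.052 ]
bowlR [0.5153 0.1078 0.052 ]
bowlT [0.6243 0.2271 0.052 ]
bowlB [0.4012 0.2142 0.052 ]
tip [ 0.4178 -0.1291  0.04  ]
hend [ 0.5911 -0.1756  0.04  ]
robotbase [ 0.1203  0.0862 -0.    ]
mark1 [0.6189 0.0124 0.016 ]
mark2 [0.4844 0.0032 0.016 ]
st [ 0.6996 -0.0176  0.04  ]
calc [ 0.4248 -0.454   0.016 ]
```

View pics/c1.png

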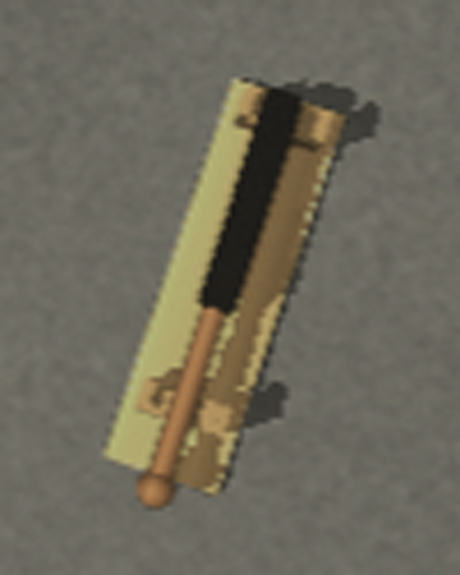

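```bash
cat >> h.py <<'E'
def st():
    s=env.get_state(); q=s['orientation']; M=R.from_quat([q[1],q[2],q[3],q[0]]).as_matrix()
    return s,M
def go(target,yawdir=None):
    """mm in tool axes from current measured TCP to world target; roll deg so that tool x aligns (mod 180) with yawdir"""
    s,M=st(); d=M.T@(np.array(target)-s['tcp_pos'])*1000
    o=[d.round(1)]
    if yawdir is not None:
        v=M.T@np.array([*yawdir,0]); a=np.degrees(np.arctan2(v[1],v[0])); o.append(round((a+90)%180-90,2))
    return o
E
python3 - <<'E'
from h import *
C=cam('top')
tip=px2w(C,(273.7,261.5),.04); he=px2w(C,(301.5,174.6),.045); sl=px2w(C,(287.4,222),.045)
print(tip,he,sl,np.linalg.norm(tip-he))
a=tip-he; a/=np.linalg.norm(a[:2]); print('dir',a,'yaw',np.degrees(np.arctan2(a[1],a[0])))
g=tip-.110*a; g2=he+.080*a; print(g,g2)
s,M=st(); print(M.round(3),np.array(s['joint_pos']).round(3))
print(go([*((g+g2)/2)[:2],.2],a[:2]))
E
```

```text
[ 0.4188135  -0.12633229  0.04      ] [ 0.60189321 -0.18038049  0.045     ] [ 0.5013567  -0.15286258  0.045     ] 0.19095651086204804
dir [-0.95907966  0.28313638 -0.02619295] yaw 163.5525169509739
[ 0.52431226 -0.15747729  0.04288122] [ 0.52516684 -0.15772958  0.04290456]
[[ 0.902  0.432 -0.   ]
 [ 0.432 -0.902  0.002]
 [ 0.    -0.002 -1.   ]] [-1.264  0.314  0.045  1.304 -0.     1.431]
[array([ 405.1, -205.7,   30.9]), np.float64(42.05)]
```

{"op": "servo_tool", "data": {"increments": [{"grip":0,"roll":7},{"grip":0,"roll":7},{"grip":0,"roll":7},{"grip":0,"roll":7},{"grip":0,"roll":7}]}}

```text
invalid input at $.increments[0]: expected keys grip, x, y, z, roll
```

{"op": "servo_tool", "data": {"increments": [{"grip":0,"roll":7},{"grip":0,"x":13.6,"y":-35.3},{"grip":0,"x":13.6,"y":-35.3},{"grip":0,"x":13.6,"y":-35.3},{"grip":0,"x":13.6,"y":-35.3}]}}

```text
invalid input at $.increments[0]: expected keys grip, x, y, z, roll
```

{"op": "servo_tool", "data": {"increments": [{"grip":0,"x":13.6,"y":-35.3},{"grip":0,"x":13.6,"y":-35.3},{"grip":0,"x":13.6,"y":-35.3},{"grip":0,"x":13.6,"y":-35.3},{"grip":0,"x":13.6,"y":-35.3}]}}

```text
invalid input at $.increments[0]: expected keys grip, x, y, z, roll
```

{"op": "servo_tool", "data": {"increments": [{"grip":0,"x":13.6,"y":-35.3,"z":20},{"grip":0,"x":13.6,"y":-35.3,"z":20},{"grip":0,"x":13.6,"y":-35.3,"z":20},{"grip":0}]}}

```text
invalid input at $.increments[0]: expected keys grip, x, y, z, roll
```

```bash
python3 - <<'E'
from h import *
C=snap('wrist','w1.png'); s,M=st(); print(s['tcp_pos'],s['clock'],np.array(s['joint_pos']).round(3)); 
print(go([.5247,-.1576,.02],[-.959,.283]))
E
```

```text
[ 0.24831865 -0.51822842  0.2306253 ] 0.15 [-1.264  0.314  0.045  1.304 -0.     1.431]
[array([ 405. , -205.6,  211. ]), np.float64(42.04)]
```

View pics/w1.png

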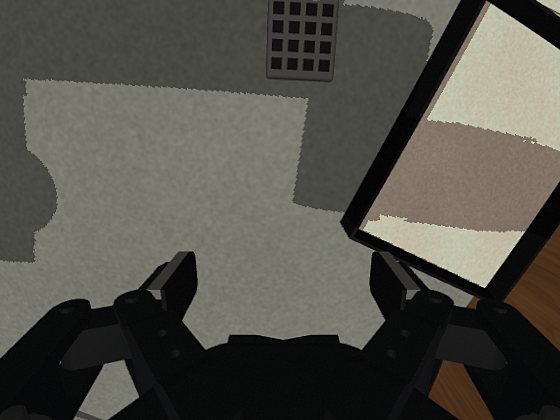

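The calls were refused because every key is required; the wrist view still shows the tray and calculator at the start pose, with the fingers at (180,290) and (390,290).

{"op": "servo_tool", "data": {"increments": [{"grip":0,"x":0,"y":0,"z":0,"roll":7},{"grip":0,"x":0,"y":0,"z":0,"roll":7},{"grip":0,"x":0,"y":0,"z":0,"roll":7},{"grip":0,"x":0,"y":0,"z":0,"roll":7},{"grip":0,"x":0,"y":0,"z":0,"roll":7}]}}

```text
clock: 0.57
tcp_pos: [0.2484, -0.5184, 0.231]
orientation: [-0.0, 0.996, -0.085, -0.0]
wrist_force: [-0.3, 0.2, 0.3]
finger_gap: 0.0853
grip_force: 0.0
```

{"op": "servo_tool", "data": {"increments": [{"grip":0,"x":0,"y":0,"z":0,"roll":7},{"grip":0,"x":13.6,"y":-35.3,"z":0,"roll":0},{"grip":0,"x":13.6,"y":-35.3,"z":0,"roll":0},{"grip":0,"x":13.6,"y":-35.3,"z":0,"roll":0},{"grip":0,"x":13.6,"y":-35.3,"z":0,"roll":0}]}}

```text
clock: 0.98
tcp_pos: [0.3409, -0.3972, 0.2309]
orientation: [-0.0, 0.99, -0.143, -0.0]
wrist_force: [0.8, -0.6, 0.1]
finger_gap: 0.0848
grip_force: 0.0
```

{"op": "servo_tool", "data": {"increments": [{"grip":0,"x":13.6,"y":-35.3,"z":0,"roll":0},{"grip":0,"x":13.6,"y":-35.3,"z":0,"roll":0},{"grip":0,"x":13.6,"y":-35.3,"z":0,"roll":0},{"grip":0,"x":13.6,"y":-35.3,"z":0,"roll":0},{"grip":0,"x":13.6,"y":-35.3,"z":0,"roll":0}]}}

```text
clock: 1.4
tcp_pos: [0.4562, -0.2466, 0.2312]
orientation: [0.0, 0.99, -0.143, -0.0]
wrist_force: [1.1, -0.9, -0.3]
finger_gap: 0.0856
grip_force: 0.0
```

{"op": "servo_tool", "data": {"increments": [{"grip":0,"x":13.6,"y":-35.3,"z":15,"roll":0},{"grip":0,"x":13.6,"y":-35.3,"z":15,"roll":0},{"grip":0,"x":13.6,"y":-35.3,"z":15,"roll":0},{"grip":0,"x":0,"y":0,"z":10,"roll":0}]}}

```text
clock: 1.73
tcp_pos: [0.527, -0.153, 0.1746]
orientation: [-0.001, 0.99, -0.139, -0.0]
wrist_force: [-0.2, -0.3, 0.5]
finger_gap: 0.0859
grip_force: 0.0
```

```bash
python3 - <<'E'
from h import *
C=snap('wrist','w2.png'); s,M=st(); print(s['tcp_pos'],s['clock'],np.array(s['joint_pos']).round(3)); 
print(go([.5247,-.1576,.02],[-.959,.283]))
for p in [(.4188,-.1263,.04),(.6019,-.1804,.045),(.5247,-.1576,.048)]: print(w2px(C,p))
E
```

```text
[ 0.52453723 -0.15474157  0.17273887] 1.7833 [-0.434  0.287 -0.135  1.153  0.     2.988]
[array([  1.6,   2.9, 152.7]), np.float64(0.37)]
[287.39070026 298.00289468]
[290.0119925  112.62585163]
[288.90606244 200.89114284]
```

View pics/w2.png

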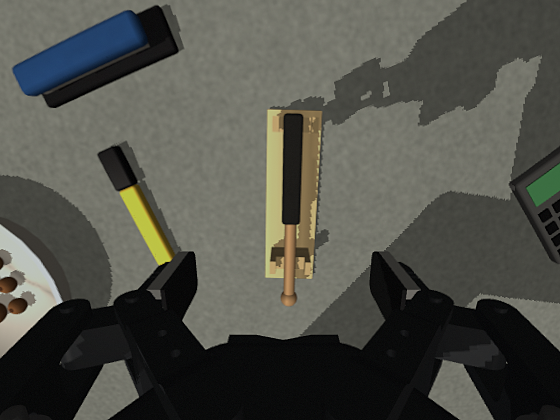

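{"op": "servo_tool", "data": {"increments": [{"grip":0,"x":0,"y":0,"z":0,"roll":-7.16},{"grip":0,"x":0,"y":0,"z":0,"roll":-7.16},{"grip":0,"x":0,"y":0,"z":0,"roll":-7.16},{"grip":0,"x":0,"y":0,"z":0,"roll":-7.16},{"grip":0,"x":0,"y":0,"z":0,"roll":-7.16}]}}

```text
clock: 2.2
tcp_pos: [0.5239, -0.1594, 0.1765]
orientation: [0.0, 0.985, 0.171, -0.0]
wrist_force: [0.6, 0.7, 0.0]
finger_gap: 0.0851
grip_force: 0.0
```

{"op": "servo_tool", "data": {"increments": [{"grip":0,"x":0,"y":0,"z":0,"roll":-7.16},{"grip":0,"x":0,"y":0,"z":0,"roll":-7.16},{"grip":0,"x":0,"y":0,"z":0,"roll":-7.16},{"grip":0,"x":0,"y":0,"z":0,"roll":-7.16},{"grip":0,"x":0,"y":0,"z":0,"roll":-7.16}]}}

```text
clock: 2.62
tcp_pos: [0.5239, -0.1595, 0.1765]
orientation: [0.0, 0.885, 0.465, -0.0]
wrist_force: [0.7, 0.1, -0.2]
finger_gap: 0.0853
grip_force: 0.0
```

{"op": "servo_tool", "data": {"increments": [{"grip":0,"x":0,"y":0,"z":0,"roll":-7.16},{"grip":0,"x":0,"y":0,"z":0,"roll":-7.16},{"grip":0,"x":0,"y":0,"z":0,"roll":-7.16},{"grip":0,"x":0,"y":0,"z":0,"roll":-7.16},{"grip":0,"x":0,"y":0,"z":0,"roll":-7.16}]}}

```text
clock: 3.03
tcp_pos: [0.5239, -0.1595, 0.1766]
orientation: [-0.0, 0.699, 0.715, -0.0]
wrist_force: [-0.1, 0.4, -0.6]
finger_gap: 0.0857
grip_force: 0.0
```

{"op": "servo_tool", "data": {"increments": [{"grip":0,"x":0,"y":0,"z":0,"roll":-7.16},{"grip":0,"x":0,"y":0,"z":0,"roll":-7.16},{"grip":0,"x":0,"y":0,"z":0,"roll":-7.16},{"grip":0,"x":0,"y":0,"z":0,"roll":-7.16},{"grip":0,"x":0,"y":0,"z":0,"roll":-7.16}]}}

```text
clock: 3.45
tcp_pos: [0.5239, -0.1595, 0.1766]
orientation: [-0.0, 0.446, 0.895, -0.0]
wrist_force: [0.0, -0.0, 0.8]
finger_gap: 0.0847
grip_force: 0.0
```

{"op": "servo_tool", "data": {"increments": [{"grip":0,"x":0,"y":0,"z":0,"roll":-7.16},{"grip":0,"x":0,"y":0,"z":0,"roll":-7.16},{"grip":0,"x":0,"y":0,"z":0,"roll":-7.16},{"grip":0,"x":0,"y":0,"z":0,"roll":-7.16},{"grip":0,"x":0,"y":0,"z":0,"roll":-7.16}]}}

```text
clock: 3.87
tcp_pos: [0.5239, -0.1595, 0.1765]
orientation: [-0.0, 0.149, 0.989, -0.0]
wrist_force: [0.4, 0.1, -1.1]
finger_gap: 0.0858
grip_force: 0.0
```

{"op": "servo_tool", "data": {"increments": [{"grip":0,"x":0,"y":0,"z":0,"roll":-0.6},{"grip":0,"x":0,"y":0,"z":0,"roll":0}]}}

```text
clock: 4.03
tcp_pos: [0.5241, -0.1592, 0.1765]
orientation: [-0.0, 0.148, 0.989, -0.0]
wrist_force: [0.4, -0.5, 0.3]
finger_gap: 0.0856
grip_force: 0.0
```

```bash
python3 - <<'E'
from h import *
C=cam('wrist'); im=env.read_camera('wrist'); s,M=st(); print(s['tcp_pos'],s['clock'],np.array(s['joint_pos']).round(3)); 
print(go([.523,-.1595,.02],[-.959,.283]))
# ball & handle detect: dark handle centroid
P=[w2px(C,p) for p in [(.4175,-.128,.04),(.6,-.182,.045),(.523,-.1595,.048)]]; print(P)
for p in P: cv2.drawMarker(im,tuple(int(round(v)) for v in p),(255,0,0),0,12,1)
cv2.imwrite('pics/w3.png',im[:,:,::-1])
E
```

```text
[ 0.5242097  -0.15902911  0.17644856] 4.0833 [-0.441  0.283 -0.131  1.157 -0.    -0.143]
[array([  1. ,  -0.8, 156.4]), np.float64(-0.6)]
[array([281.37151468,  75.69802715]), array([283.33844163, 272.31216959]), array([282.28591132, 197.96337418])]
```

View pics/w3.png

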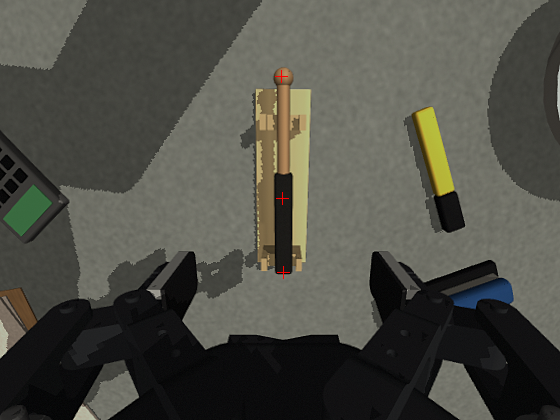

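{"op": "servo_tool", "data": {"increments": [{"grip":0,"x":0.8,"y":0,"z":40,"roll":-0.5},{"grip":0,"x":0,"y":0,"z":40,"roll":0},{"grip":0,"x":0,"y":0,"z":40,"roll":0},{"grip":0,"x":0,"y":0,"z":26,"roll":0},{"grip":0,"x":0,"y":0,"z":10,"roll":0}]}}

```text
clock: 4.5
tcp_pos: [0.5205, -0.1569, 0.0162]
orientation: [-0.003, 0.143, 0.99, 0.001]
wrist_force: [-1.7, 0.1, 0.5]
finger_gap: 0.0849
grip_force: 0.0
```

{"op": "servo_tool", "data": {"increments": [{"grip":1,"x":0,"y":0,"z":0,"roll":0},{"grip":1,"x":0,"y":0,"z":0,"roll":0},{"grip":1,"x":0,"y":0,"z":0,"roll":0},{"grip":1,"x":0,"y":0,"z":0,"roll":0},{"grip":1,"x":0,"y":0,"z":0,"roll":0}], "grip_force": 20}}

```text
clock: 4.92
tcp_pos: [0.5254, -0.1588, 0.0222]
orientation: [0.002, 0.142, 0.99, -0.001]
wrist_force: [0.7, 0.3, 0.1]
finger_gap: 0.0255
grip_force: 0.0
```

{"op": "servo_tool", "data": {"increments": [{"grip":1,"x":0,"y":0,"z":0,"roll":0},{"grip":1,"x":0,"y":0,"z":0,"roll":0},{"grip":1,"x":0,"y":0,"z":0,"roll":0},{"grip":1,"x":0,"y":0,"z":0,"roll":0},{"grip":1,"x":0,"y":0,"z":0,"roll":0}]}}

```text
clock: 5.33
tcp_pos: [0.5251, -0.1589, 0.022]
orientation: [0.002, 0.142, 0.99, -0.001]
wrist_force: [-1.1, -0.0, 6.1]
finger_gap: 0.0179
grip_force: 20.9
```

{"op": "servo_tool", "data": {"increments": [{"grip":1,"x":0,"y":0,"z":-20,"roll":0},{"grip":1,"x":0,"y":0,"z":-35,"roll":0},{"grip":1,"x":0,"y":0,"z":-25,"roll":0},{"grip":1,"x":0,"y":0,"z":0,"roll":0},{"grip":1,"x":0,"y":0,"z":0,"roll":0}]}}

```text
clock: 5.75
tcp_pos: [0.5253, -0.1587, 0.1023]
orientation: [0.002, 0.142, 0.99, -0.001]
wrist_force: [0.6, 0.3, -1.6]
finger_gap: 0.0176
grip_force: 20.6
```

{"op": "servo_tool", "data": {"increments": [{"grip":1,"x":-21,"y":-18,"z":0,"roll":0},{"grip":1,"x":-21,"y":-18,"z":0,"roll":0},{"grip":1,"x":-21,"y":-18,"z":0,"roll":0},{"grip":1,"x":0,"y":0,"z":0,"roll":-7},{"grip":1,"x":0,"y":0,"z":0,"roll":-7}]}}

```text
clock: 6.17
tcp_pos: [0.5689, -0.2287, 0.0982]
orientation: [-0.001, 0.018, 1.0, 0.0]
wrist_force: [-0.6, 0.3, -1.5]
finger_gap: 0.0177
grip_force: 20.6
```

{"op": "servo_tool", "data": {"increments": [{"grip":1,"x":0,"y":0,"z":0,"roll":-7},{"grip":1,"x":0,"y":0,"z":0,"roll":-7},{"grip":1,"x":0,"y":0,"z":0,"roll":-7},{"grip":1,"x":0,"y":0,"z":0,"roll":-7},{"grip":1,"x":0,"y":0,"z":0,"roll":-7}]}}

```text
clock: 6.58
tcp_pos: [0.5681, -0.227, 0.0984]
orientation: [-0.001, -0.284, 0.959, 0.001]
wrist_force: [-0.1, -0.1, -1.0]
finger_gap: 0.0173
grip_force: 20.6
```

{"op": "servo_tool", "data": {"increments": [{"grip":1,"x":0,"y":0,"z":0,"roll":-7},{"grip":1,"x":0,"y":0,"z":0,"roll":-7},{"grip":1,"x":0,"y":0,"z":0,"roll":-7},{"grip":1,"x":0,"y":0,"z":0,"roll":-7},{"grip":1,"x":0,"y":0,"z":0,"roll":-7}]}}

```text
clock: 7.0
tcp_pos: [0.5681, -0.227, 0.0984]
orientation: [-0.001, -0.56, 0.829, 0.001]
wrist_force: [0.2, -0.3, -1.1]
finger_gap: 0.0178
grip_force: 20.6
```

{"op": "servo_tool", "data": {"increments": [{"grip":1,"x":0,"y":0,"z":0,"roll":-6},{"grip":1,"x":0,"y":0,"z":0,"roll":0}]}}

```text
clock: 7.17
tcp_pos: [0.5682, -0.227, 0.0986]
orientation: [-0.001, -0.601, 0.799, 0.001]
wrist_force: [0.3, 0.1, -0.4]
finger_gap: 0.0177
grip_force: 20.6
```

```bash
python3 - <<'E'
from h import *
s,M=st(); print(M[:,0],s['tcp_pos'],s['clock'],s['wrist_force'],np.array(s['joint_pos']).round(3)); print(go([.5703,-.2291,.04],[-.283,-.959]))
E
```

```text
[-2.78221818e-01 -9.60516638e-01 -6.38187521e-04] [ 0.56815408 -0.22699754  0.09855192] 7.1667 [ 0.27632508  0.09467208 -0.35628504] [-0.511  0.453 -0.08   1.041 -0.    -1.8  ]
[array([ 1.5, -2.8, 58.5]), np.float64(0.29)]
```

{"op": "servo_tool", "data": {"increments": [{"grip":1,"x":1.5,"y":-2.8,"z":25,"roll":0},{"grip":1,"x":0,"y":0,"z":25,"roll":0},{"grip":1,"x":0,"y":0,"z":8,"roll":0},{"grip":1,"x":0,"y":0,"z":2,"roll":0}]}}

```text
clock: 7.5
tcp_pos: [0.5689, -0.2284, 0.0371]
orientation: [-0.001, -0.599, 0.801, 0.003]
wrist_force: [0.7, 0.0, -0.3]
finger_gap: 0.018
grip_force: 20.6
```

{"op": "servo_tool", "data": {"increments": [{"grip":1,"x":0,"y":0,"z":2,"roll":0},{"grip":1,"x":0,"y":0,"z":2,"roll":0}]}}

```text
clock: 7.67
tcp_pos: [0.572, -0.2301, 0.037]
orientation: [0.0, -0.599, 0.8, -0.001]
wrist_force: [0.8, -0.1, -0.9]
finger_gap: 0.0178
grip_force: 20.6
```

{"op": "servo_tool", "data": {"increments": [{"grip":1,"x":0,"y":0,"z":2,"roll":0},{"grip":1,"x":0,"y":0,"z":2,"roll":0}]}}

```text
clock: 7.83
tcp_pos: [0.5724, -0.2304, 0.0335]
orientation: [0.0, -0.6, 0.8, -0.001]
wrist_force: [0.4, -1.8, 7.6]
finger_gap: 0.0174
grip_force: 21.3
```

{"op": "servo_tool", "data": {"increments": [{"grip":1,"x":0,"y":0,"z":2,"roll":0},{"grip":1,"x":0,"y":0,"z":2,"roll":0}]}}

```text
clock: 8.0
tcp_pos: [0.5725, -0.231, 0.0307]
orientation: [0.0, -0.6, 0.8, -0.002]
wrist_force: [-3.6, -1.2, 9.2]
finger_gap: 0.0177
grip_force: 22.0
```

{"op": "servo_tool", "data": {"increments": [{"grip":1,"x":0,"y":0,"z":2,"roll":0},{"grip":1,"x":0,"y":0,"z":1,"roll":0}]}}

```text
clock: 8.17
tcp_pos: [0.5725, -0.2312, 0.0278]
orientation: [0.0, -0.599, 0.8, -0.002]
wrist_force: [-4.0, -0.8, 10.7]
finger_gap: 0.0178
grip_force: 22.5
```

```bash
python3 - <<'E'
from h import *
C=snap('wrist','w4.png'); s,M=st(); print(s['tcp_pos'],s['wrist_force'],s['ft_torque'])
E
```

```text
[ 0.57243896 -0.23120931  0.02772353] [-2.09811648 -1.6495164   9.41386694] [-0.07239347  0.51552809  0.12903749]
```

View pics/w4.png

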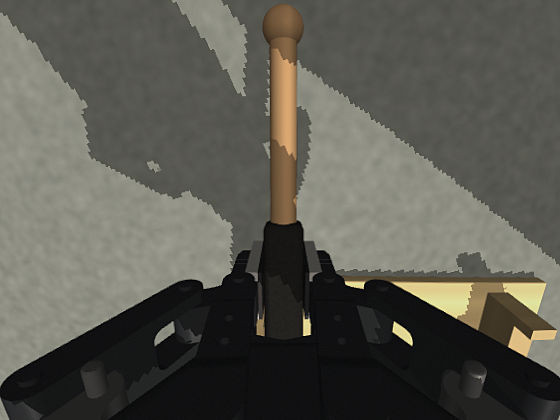

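```bash
cat >> h.py <<'E'
def tiltrow():
    C=cam('wrist'); s,M=st()
    return {t: w2px(C,np.array(s['tcp_pos'])+M@np.array([.11*np.cos(np.radians(t)),0,-.018+.11*np.sin(np.radians(t))])).round(1).tolist() for t in range(0,61,5)}
E
python3 - <<'E'
from h import *
print(tiltrow())
E
```

```text
{0: [283.8, 10.8], 5: [283.8, 20.7], 10: [283.7, 31.2], 15: [283.7, 42.1], 20: [283.6, 53.2], 25: [283.6, 64.5], 30: [283.6, 75.8], 35: [283.6, 87.1], 40: [283.5, 98.5], 45: [283.5, 109.7], 50: [283.5, 121.0], 55: [283.5, 132.1], 60: [283.5, 143.3]}
```

{"op": "servo_tool", "data": {"increments": [{"grip":1,"x":0,"y":0,"z":2,"roll":0},{"grip":1,"x":0,"y":0,"z":2,"roll":0},{"grip":1,"x":0,"y":0,"z":2,"roll":0},{"grip":1,"x":0,"y":0,"z":0,"roll":0}]}}

```text
clock: 8.55
tcp_pos: [0.5725, -0.2312, 0.022]
orientation: [0.0, -0.599, 0.8, -0.002]
wrist_force: [-3.0, -2.4, 9.4]
finger_gap: 0.0178
grip_force: 23.6
```

{"op": "servo_tool", "data": {"increments": [{"grip":1,"x":0,"y":0,"z":2,"roll":0},{"grip":1,"x":0,"y":0,"z":1,"roll":0},{"grip":1,"x":0,"y":0,"z":0,"roll":0}]}}

```text
clock: 8.8
tcp_pos: [0.5727, -0.2313, 0.0216]
orientation: [0.001, -0.6, 0.8, -0.003]
wrist_force: [-8.8, 0.7, 26.2]
finger_gap: 0.0175
grip_force: 25.8
```

```bash
cat >> h.py <<'E'
def ballrow():
    "wood-coloured ball top of stick: estimate ball centre by widest wood blob"
    im=env.read_camera('wrist'); hsv=cv2.cvtColor(im,cv2.COLOR_RGB2HSV)
    m=((hsv[...,0]>5)&(hsv[...,0]<18)&(hsv[...,1]>90)).astype(np.uint8)
    m[:,:255]=0; m[:,312:]=0
    w=m.sum(1); rows=np.where(w>=8)[0]; top=rows.min()
    wide=np.where(w>32)[0]
    return top, (wide.min(),wide.max(),w.max()) if len(wide) else w.max()
E
python3 - <<'E'
from h import *
s,M=st(); print(s['tcp_pos'],s['wrist_force'],s['ft_torque']); print(ballrow())
im=env.read_camera('wrist'); cv2.imwrite('pics/w5.png',im[:,:,::-1])
E
```

```text
[ 0.57267007 -0.2312989   0.02164172] [-8.80705604  0.70752719 26.15618366] [0.59316042 1.60134778 0.09236592]
(np.int64(26), (np.int64(37), np.int64(53), np.uint64(36)))
```

{"op": "servo_tool", "data": {"increments": [{"grip":1,"x":0,"y":0,"z":-35,"roll":0},{"grip":1,"x":0,"y":0,"z":-35,"roll":0},{"grip":1,"x":0,"y":0,"z":0,"roll":7},{"grip":1,"x":0,"y":0,"z":0,"roll":7},{"grip":1,"x":0,"y":0,"z":0,"roll":7}]}}

```text
clock: 9.32
tcp_pos: [0.5724, -0.2304, 0.0883]
orientation: [0.001, -0.441, 0.897, -0.002]
wrist_force: [-0.8, -0.2, -0.7]
finger_gap: 0.0178
grip_force: 22.2
```

{"op": "servo_tool", "data": {"increments": [{"grip":1,"x":0,"y":0,"z":0,"roll":7},{"grip":1,"x":0,"y":0,"z":0,"roll":7},{"grip":1,"x":0,"y":0,"z":0,"roll":7},{"grip":1,"x":0,"y":0,"z":0,"roll":7},{"grip":1,"x":0,"y":0,"z":0,"roll":7}]}}

```text
clock: 9.73
tcp_pos: [0.5717, -0.23, 0.087]
orientation: [0.0, -0.151, 0.989, -0.0]
wrist_force: [-0.2, 0.0, -0.1]
finger_gap: 0.0175
grip_force: 22.2
```

{"op": "servo_tool", "data": {"increments": [{"grip":1,"x":0,"y":0,"z":0,"roll":7},{"grip":1,"x":0,"y":0,"z":0,"roll":7},{"grip":1,"x":0,"y":0,"z":0,"roll":7},{"grip":1,"x":0,"y":0,"z":0,"roll":7},{"grip":1,"x":0,"y":0,"z":0,"roll":6}]}}

```text
clock: 10.15
tcp_pos: [0.5718, -0.23, 0.087]
orientation: [0.001, 0.145, 0.989, -0.0]
wrist_force: [-0.2, 0.6, -1.2]
finger_gap: 0.0174
grip_force: 22.2
```

{"op": "servo_tool", "data": {"increments": [{"grip":1,"x":-33,"y":14,"z":0,"roll":0},{"grip":1,"x":-33,"y":14,"z":0,"roll":0},{"grip":1,"x":-33,"y":14,"z":0,"roll":0},{"grip":1,"x":-33,"y":14,"z":0,"roll":0},{"grip":1,"x":0,"y":0,"z":0,"roll":0}]}}

```text
clock: 10.57
tcp_pos: [0.7199, -0.2121, 0.0847]
orientation: [0.002, 0.14, 0.99, 0.0]
wrist_force: [-0.3, -0.7, -1.1]
finger_gap: 0.0179
grip_force: 22.2
```

```bash
python3 - <<'E'
from h import *
s,M=st(); print(M[:,0],s['tcp_pos'],s['clock'],s['wrist_force'],np.array(s['joint_pos']).round(3)); print(go([.7152,-.2147,.034],[-.959,.283]))
print(ballrow()); im=env.read_camera('wrist'); cv2.imwrite('pics/w6.png',im[:,:,::-1])
E
```

```text
[-0.96054368  0.27809711 -0.00422461] [ 0.71989435 -0.2121326   0.08473859] 10.5667 [-0.2766995  -0.67666732 -1.07114192] [-3.940e-01  7.220e-01  3.500e-01  1.195e+00  1.000e-03 -1.120e-01]
[array([ 4. , -3.8, 50.7]), np.float64(0.29)]
(np.int64(24), (np.int64(32), np.int64(53), np.uint64(36)))
```

View pics/w6.png

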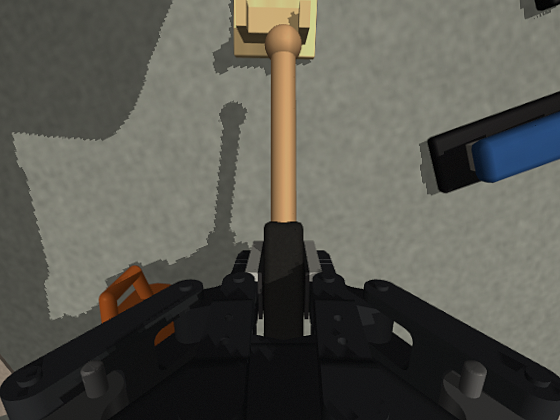

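{"op": "servo_tool", "data": {"increments": [{"grip":1,"x":0,"y":-3.8,"z":20,"roll":0.3},{"grip":1,"x":0,"y":0,"z":20,"roll":0},{"grip":1,"x":0,"y":0,"z":11,"roll":0},{"grip":1,"x":0,"y":0,"z":0,"roll":0}]}}

```text
clock: 11.0
tcp_pos: [0.7096, -0.2161, 0.0324]
orientation: [-0.003, 0.145, 0.989, 0.001]
wrist_force: [-0.8, 0.8, -1.2]
finger_gap: 0.0178
grip_force: 22.2
```

{"op": "servo_tool", "data": {"increments": [{"grip":1,"x":5,"y":0,"z":0,"roll":0},{"grip":1,"x":5,"y":0,"z":0,"roll":0},{"grip":1,"x":3,"y":0,"z":0,"roll":0}]}}

```text
clock: 11.25
tcp_pos: [0.7059, -0.2154, 0.04]
orientation: [0.007, 0.144, 0.989, -0.001]
wrist_force: [13.2, -2.7, 0.9]
finger_gap: 0.0177
grip_force: 22.3
```

{"op": "servo_tool", "data": {"increments": [{"grip":1,"x":2,"y":0,"z":0,"roll":0},{"grip":1,"x":2,"y":0,"z":0,"roll":0}]}}

```text
clock: 11.42
tcp_pos: [0.705, -0.2152, 0.0421]
orientation: [0.01, 0.144, 0.989, -0.002]
wrist_force: [15.6, -4.9, 3.0]
finger_gap: 0.0176
grip_force: 22.5
```

{"op": "servo_tool", "data": {"increments": [{"grip":1,"x":2,"y":0,"z":0,"roll":0},{"grip":1,"x":0,"y":0,"z":0,"roll":0}]}}

```text
clock: 11.58
tcp_pos: [0.7045, -0.2151, 0.0432]
orientation: [0.012, 0.144, 0.989, -0.002]
wrist_force: [16.7, -4.2, 3.5]
finger_gap: 0.0176
grip_force: 22.6
```

```bash
python3 - <<'E'
from h import *
s,M=st(); print(s['tcp_pos'],s['wrist_force'],s['ft_torque'],M.T@s['wrist_force'],go([.7152,-.2147,.034])); print(ballrow())
E
```

```text
[ 0.7044538  -0.21508423  0.0432272 ] [16.7441197  -4.16250529  3.54806577] [-0.83337904 -3.44340971 -0.07625912] [-17.31685088   0.79261161  -3.12717251] [array([-10. ,   3.5,   9.5])]
(np.int64(33), (np.int64(41), np.int64(60), np.uint64(36)))
```

{"op": "servo_tool", "data": {"increments": [{"grip":1,"x":2.5,"y":0,"z":-3,"roll":0},{"grip":1,"x":2.5,"y":0,"z":-3,"roll":0},{"grip":1,"x":2.5,"y":0,"z":-3,"roll":0},{"grip":1,"x":0,"y":0,"z":0,"roll":0}]}}

```text
clock: 11.97
tcp_pos: [0.6981, -0.2132, 0.0537]
orientation: [0.013, 0.144, 0.989, -0.003]
wrist_force: [17.0, -3.1, 6.0]
finger_gap: 0.0174
grip_force: 22.8
```

```bash
python3 - <<'E'
from h import *
s,M=st(); print(s['tcp_pos'],M.T@s['wrist_force'],M[:,2]); print(ballrow())
E
```

```text
[ 0.69810676 -0.21324551  0.05368459] [-17.3380605    1.83434019  -5.5199455 ] [ 0.02531595 -0.00903805 -0.99963864]
(np.int64(52), (np.int64(65), np.int64(71), np.uint64(33)))
```

{"op": "servo_tool", "data": {"increments": [{"grip":1,"x":3,"y":0,"z":-3,"roll":0},{"grip":1,"x":3,"y":0,"z":-3,"roll":0},{"grip":1,"x":3,"y":0,"z":-3,"roll":0},{"grip":1,"x":0,"y":0,"z":0,"roll":0}]}}

```text
clock: 12.35
tcp_pos: [0.6879, -0.2103, 0.0622]
orientation: [0.012, 0.144, 0.989, -0.003]
wrist_force: [12.7, -4.2, 5.2]
finger_gap: 0.0175
grip_force: 22.7
```

```bash
python3 - <<'E'
from h import *
s,M=st(); print(s['tcp_pos'],M.T@s['wrist_force'],M[:,2]); print(ballrow())
E
```

```text
[ 0.68791696 -0.21034501  0.06219147] [-13.46883053  -0.42563394  -4.86739198] [ 0.02231343 -0.0086763  -0.99971338]
(np.int64(77), (np.int64(94), np.int64(94), np.uint64(34)))
```

{"op": "servo_tool", "data": {"increments": [{"grip":1,"x":3,"y":0,"z":-2.5,"roll":0},{"grip":1,"x":3,"y":0,"z":-2.5,"roll":0},{"grip":1,"x":0,"y":0,"z":0,"roll":0}]}}

```text
clock: 12.65
tcp_pos: [0.6804, -0.2081, 0.066]
orientation: [0.01, 0.144, 0.989, -0.002]
wrist_force: [11.3, -2.9, 6.1]
finger_gap: 0.0176
grip_force: 22.9
```

```bash
python3 - <<'E'
from h import *
s,M=st(); print(s['tcp_pos'],M.T@s['wrist_force'],M[:,2]); print(ballrow())
im=env.read_camera('wrist'); cv2.imwrite('pics/w7.png',im[:,:,::-1])
E
```

```text
[ 0.68040457 -0.2080739   0.06600382] [-11.80326129   0.45134543  -5.89081093] [ 0.01856583 -0.00741722 -0.99980013]
(np.int64(93), np.uint64(29))
```

View pics/w7.png

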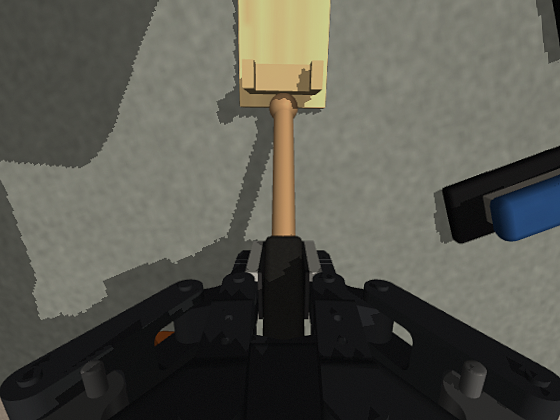

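{"op": "servo_tool", "data": {"increments": [{"grip":1,"x":-10,"y":0,"z":0,"roll":0},{"grip":1,"x":-12,"y":0,"z":-10,"roll":0},{"grip":1,"x":0,"y":0,"z":-40,"roll":0},{"grip":1,"x":0,"y":0,"z":-40,"roll":0},{"grip":1,"x":0,"y":0,"z":0,"roll":0}], "grip_force": 100}}

```text
clock: 13.17
tcp_pos: [0.698, -0.213, 0.1602]
orientation: [0.008, 0.144, 0.989, -0.002]
wrist_force: [0.7, -0.7, 1.7]
finger_gap: 0.0165
grip_force: 97.5
```

```bash
python3 - <<'E'
from h import *
C=cam('top')
for n,uv,z in [('b',(105,199),.024),('b',(103,213),.024),('b',(105,227),.024),('s',(124,200),.02),('s',(122,213),.02),('s',(121,228),.02)]:
    print(n,(px2w(C,uv,z)[:2]-[.5128,.2205]).round(4))
s,M=st(); print(s['clock'],s['tcp_pos'],s['grip_force'],M[:,0],np.array(s['joint_pos']).round(2)); print(ballrow(),tiltrow())
print(go([.5128+.040+.0758,.2205-.0224,.16]))
E
```

```text
b [0.0298 0.0183]
b [-0.0005  0.0209]
b [-0.0303  0.0148]
s [ 0.029  -0.0215]
s [ 0.0008 -0.0187]
s [-0.0314 -0.0183]
13.1667 [ 0.69804622 -0.21295272  0.16024162] 97.4584150314331 [-0.95820366  0.28563865 -0.01600954] [-0.41  0.64  0.38  1.3  -0.   -0.12]
(np.int64(93), np.uint64(28)) {0: [282.7, 10.5], 5: [282.8, 20.5], 10: [282.8, 31.0], 15: [282.8, 41.9], 20: [282.8, 53.0], 25: [282.8, 64.3], 30: [282.8, 75.6], 35: [282.8, 87.0], 40: [282.8, 98.3], 45: [282.8, 109.6], 50: [282.9, 120.8], 55: [282.9, 132.0], 60: [282.9, 143.1]}
[array([183.2, 374. ,  -6.1])]
```

{"op": "servo_tool", "data": {"increments": [{"grip":1,"x":16.3,"y":33.9,"z":0,"roll":0},{"grip":1,"x":16.3,"y":33.9,"z":0,"roll":0},{"grip":1,"x":16.3,"y":33.9,"z":0,"roll":0},{"grip":1,"x":16.3,"y":33.9,"z":0,"roll":0},{"grip":1,"x":16.3,"y":33.9,"z":0,"roll":0}]}}

```text
clock: 13.63
tcp_pos: [0.6633, -0.0241, 0.1489]
orientation: [0.0, 0.145, 0.989, -0.0]
wrist_force: [0.9, 0.1, -0.9]
finger_gap: 0.0166
grip_force: 97.7
```

{"op": "servo_tool", "data": {"increments": [{"grip":1,"x":16.3,"y":33.9,"z":0,"roll":0},{"grip":1,"x":16.3,"y":33.9,"z":0,"roll":0},{"grip":1,"x":16.3,"y":33.9,"z":0,"roll":0},{"grip":1,"x":16.3,"y":33.9,"z":0,"roll":0},{"grip":1,"x":16.3,"y":33.9,"z":0,"roll":0}]}}

```text
clock: 14.05
tcp_pos: [0.6336, 0.1618, 0.149]
orientation: [0.0, 0.144, 0.99, 0.0]
wrist_force: [1.1, 0.2, 0.2]
finger_gap: 0.0163
grip_force: 97.7
```

{"op": "servo_tool", "data": {"increments": [{"grip":1,"x":16.3,"y":33.9,"z":0,"roll":0},{"grip":1,"x":0,"y":0,"z":0,"roll":0},{"grip":1,"x":0,"y":0,"z":0,"roll":0}]}}

```text
clock: 14.3
tcp_pos: [0.6276, 0.1997, 0.1488]
orientation: [0.0, 0.142, 0.99, -0.0]
wrist_force: [0.2, 0.0, -0.0]
finger_gap: 0.0164
grip_force: 97.8
```

```bash
python3 - <<'E'
from h import *
C=snap('wrist','w8.png'); s,M=st(); p=np.array(s['tcp_pos']); print(s['clock'],p,M[:,0],M[:,2],s['wrist_force'])
b=p+M@np.array([.079,0,.058]); print('ball',b,b[:2]-[.5128,.2205]); print(go([.6326,.1961,.08],[-.959,.283]))
im=cv2.imread('pics/w8.png')
for z,pts in [(.052,[(.5128+.111*np.cos(a),.2205+.111*np.sin(a)) for a in np.linspace(0,6.28,60)]),(.01,[(.5128+.05*np.cos(a),.2205+.05*np.sin(a)) for a in np.linspace(0,6.28,40)])]:
    for q in pts:
        u=w2px(C,(*q,z)); cv2.circle(im,(int(u[0]),int(u[1])),1,(0,255,0),-1)
u=w2px(C,b); cv2.drawMarker(im,(int(u[0]),int(u[1])),(255,0,0),0,10,1)
cv2.imwrite('pics/w8b.png',im)
E
```

```text
14.35 [0.62810684 0.19810299 0.14867545] [-9.58891941e-01  2.83770789e-01 -6.21012086e-04] [ 5.16142569e-04 -4.44326889e-04 -9.99999768e-01] [ 0.30037088 -0.8714398  -0.62766425]
ball [0.55238431 0.22049511 0.09062641] [ 3.95843131e-02 -4.89246493e-06]
[array([-4.8, -0.6, 68.7]), np.float64(-0.04)]
```

View pics/w8b.png

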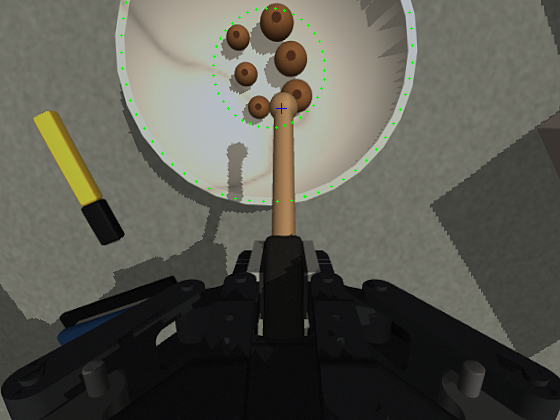

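{"op": "servo_tool", "data": {"increments": [{"grip":1,"x":-4.8,"y":-0.6,"z":0,"roll":0},{"grip":1,"x":0,"y":0,"z":25,"roll":0},{"grip":1,"x":0,"y":0,"z":25,"roll":0},{"grip":1,"x":0,"y":0,"z":12,"roll":0},{"grip":1,"x":0,"y":0,"z":0,"roll":0}]}}

```text
clock: 14.77
tcp_pos: [0.6314, 0.1928, 0.0826]
orientation: [-0.003, 0.146, 0.989, -0.001]
wrist_force: [-0.2, -0.0, -1.0]
finger_gap: 0.0166
grip_force: 97.8
```

{"op": "servo_tool", "data": {"increments": [{"grip":1,"x":0,"y":0,"z":0,"roll":0},{"grip":1,"x":0,"y":0,"z":4,"roll":0},{"grip":1,"x":0,"y":0,"z":0,"roll":0}]}}

```text
clock: 15.02
tcp_pos: [0.6343, 0.1948, 0.0832]
orientation: [0.001, 0.145, 0.989, 0.0]
wrist_force: [-0.3, -1.1, -0.3]
finger_gap: 0.0166
grip_force: 97.8
```

{"op": "servo_tool", "data": {"increments": [{"grip":1,"x":0,"y":0,"z":3,"roll":0},{"grip":1,"x":0,"y":0,"z":0,"roll":0}]}}

```text
clock: 15.18
tcp_pos: [0.6336, 0.1954, 0.0797]
orientation: [0.001, 0.144, 0.99, 0.0]
wrist_force: [-0.0, 0.1, -0.5]
finger_gap: 0.0166
grip_force: 97.8
```

```bash
cat >> h.py <<'E'
def rep():
    s,M=st(); p=np.array(s['tcp_pos']); b=p+M@np.array([.079,0,.058])
    print(s['clock'],'tcp',p.round(4),'F',s['wrist_force'].round(1),'ball rel',((b-[.5128,.2205,.01])*1000).round(1),M[:2,2].round(4),go([*(p[:2]),p[2]],[-.959,.283])[1])
E
python3 -c "
from h import *
rep()"
```

```text
15.1833 tcp [0.6336 0.1954 0.0797] F [-0.   0.1 -0.5] ball rel [45.2 -2.5 11.6] [0.001  0.0001] -0.17
```

{"op": "servo_tool", "data": {"increments": [{"grip":1,"x":2,"y":0,"z":2,"roll":0},{"grip":1,"x":0,"y":0,"z":1,"roll":0}]}}

```text
clock: 15.35
tcp_pos: [0.631, 0.1962, 0.0764]
orientation: [0.0, 0.144, 0.99, 0.0]
wrist_force: [0.1, -1.2, -0.9]
finger_gap: 0.0163
grip_force: 97.8
```

{"op": "servo_tool", "data": {"increments": [{"grip":1,"x":0,"y":0,"z":2,"roll":0},{"grip":1,"x":0,"y":0,"z":0,"roll":0}]}}

```text
clock: 15.52
tcp_pos: [0.631, 0.1961, 0.0739]
orientation: [-0.0, 0.144, 0.99, -0.0]
wrist_force: [-0.3, 0.5, -1.4]
finger_gap: 0.0164
grip_force: 97.8
```

{"op": "servo_tool", "data": {"increments": [{"grip":1,"x":0,"y":0,"z":1.5,"roll":0},{"grip":1,"x":0,"y":0,"z":0,"roll":0}]}}

```text
clock: 15.68
tcp_pos: [0.6312, 0.1961, 0.0725]
orientation: [-0.0, 0.144, 0.99, -0.0]
wrist_force: [0.4, 0.0, -0.6]
finger_gap: 0.0167
grip_force: 97.8
```

```bash
python3 -c "
from h import *
rep()"
```

```text
15.6833 tcp [0.6312 0.1961 0.0725] F [ 0.4  0.  -0.6] ball rel [42.6 -1.9  4.5] [-0.0003 -0.0002] -0.15
```

{"op": "servo_tool", "data": {"increments": [{"grip":1,"x":0,"y":0,"z":1.5,"roll":0},{"grip":1,"x":0,"y":0,"z":0,"roll":0}]}}

```text
clock: 15.85
tcp_pos: [0.6312, 0.196, 0.071]
orientation: [-0.0, 0.144, 0.99, -0.0]
wrist_force: [0.1, -0.0, -1.5]
finger_gap: 0.0163
grip_force: 97.8
```

{"op": "servo_tool", "data": {"increments": [{"grip":1,"x":0,"y":0,"z":1.5,"roll":0},{"grip":1,"x":0,"y":0,"z":0,"roll":0}]}}

```text
clock: 16.02
tcp_pos: [0.6312, 0.196, 0.0695]
orientation: [-0.0, 0.144, 0.99, -0.0]
wrist_force: [-0.6, 0.5, -1.2]
finger_gap: 0.0165
grip_force: 97.8
```

{"op": "servo_tool", "data": {"increments": [{"grip":1,"x":0,"y":0,"z":1.5,"roll":0},{"grip":1,"x":0,"y":0,"z":0,"roll":0}]}}

```text
clock: 16.18
tcp_pos: [0.6312, 0.196, 0.068]
orientation: [-0.0, 0.144, 0.99, -0.0]
wrist_force: [-0.5, -0.2, -0.9]
finger_gap: 0.0165
grip_force: 97.8
```

```bash
python3 -c "
from h import *
rep();print(ballrow())"
```

```text
16.1833 tcp [0.6312 0.196  0.068 ] F [-0.5 -0.2 -0.9] ball rel [42.7 -2.  -0. ] [-0.0003 -0.0001] -0.16
(np.int64(0), (np.int64(1), np.int64(104), np.uint64(47)))
```

```bash
python3 - <<'E'
from h import *
C=cam('wrist'); s,M=st(); p=np.array(s['tcp_pos']); f=C[1]; print('f',f)
T=np.array(env.get_calibration('wrist')['tool_from_camera']); print(T.round(4))
for t in (40,44,48):
  for L in (.095,.11):
    for h in (-.018,-.025):
      c,s_=np.cos(np.radians(t)),np.sin(np.radians(t))
      def pt(x,n): return p+M@np.array([x*c+n*s_,0,h+x*s_-n*c])
      b=pt(L,0); cc=C[2]@b+C[3]
      print(t,L,h,'ball',w2px(C,b).round(0)[1],'diam',round(f*.018/cc[2],1),'sleeve',w2px(C,pt(L-.085,.008)).round(0)[1], 'bz',round((h+L*s_)*1000,1))
for fn in('w4.png','w6.png','w7.png','w8.png'):
    im=cv2.imread('pics/'+fn); hsv=cv2.cvtColor(im,cv2.COLOR_BGR2HSV); m=((hsv[...,0]>5)&(hsv[...,0]<20)&(hsv[...,1]>60)); m[:,:262]=0;m[:,306:]=0
    w=m.sum(1); print(fn,[int(x) for x in w[:140:3]])
    g=cv2.cvtColor(im,cv2.COLOR_BGR2GRAY)[:,275:292].mean(1); print('sleeve edge',200+np.argmin(np.diff(g[200:260])))
E
```

```text
f 292.1788132344795
[[ 2.000e-04 -9.644e-01 -2.646e-01  6.670e-02]
 [ 1.000e+00  1.000e-04  4.000e-04  1.000e-04]
 [-3.000e-04 -2.646e-01  9.644e-01 -1.428e-01]
 [ 0.000e+00  0.000e+00  0.000e+00  1.000e+00]]
40 0.095 -0.018 ball 117.0 diam 29.6 sleeve 248.0 bz 43.1
40 0.095 -0.025 ball 116.0 diam 30.8 sleeve 254.0 bz 36.1
40 0.11 -0.018 ball 98.0 diam 28.6 sleeve 218.0 bz 52.7
40 0.11 -0.025 ball 97.0 diam 29.7 sleeve 222.0 bz 45.7
44 0.095 -0.018 ball 124.0 diam 28.7 sleeve 247.0 bz 48.0
44 0.095 -0.025 ball 124.0 diam 29.8 sleeve 253.0 bz 41.0
44 0.11 -0.018 ball 107.0 diam 27.6 sleeve 218.0 bz 58.4
44 0.11 -0.025 ball 107.0 diam 28.6 sleeve 223.0 bz 51.4
48 0.095 -0.018 ball 132.0 diam 27.8 sleeve 246.0 bz 52.6
48 0.095 -0.025 ball 132.0 diam 28.8 sleeve 253.0 bz 45.6
48 0.11 -0.018 ball 116.0 diam 26.7 sleeve 219.0 bz 63.7
48 0.11 -0.025 ball 116.0 diam 27.6 sleeve 223.0 bz 56.7
w4.png [0, 0, 20, 26, 32, 36, 38, 40, 40, 42, 40, 40, 38, 35, 31, 27, 28, 28, 28, 28, 27, 27, 27, 27, 27, 27, 27, 27, 27, 27, 27, 27, 27, 27, 27, 27, 27, 27, 27, 27, 27, 27, 27, 27, 27, 27, 27]
sleeve edge 223
w6.png [0, 0, 2, 35, 34, 34, 37, 35, 31, 36, 37, 42, 40, 41, 43, 38, 38, 37, 37, 42, 25, 25, 25, 25, 25, 25, 25, 25, 25, 25, 25, 25, 25, 25, 25, 25, 25, 25, 25, 25, 25, 25, 25, 25, 25, 25, 25]
sleeve edge 221
w7.png [0, 0, 0, 0, 0, 0, 0, 0, 0, 0, 0, 0, 0, 0, 0, 0, 0, 0, 0, 0, 0, 0, 24, 33, 28, 34, 40, 42, 41, 42, 42, 24, 42, 43, 41, 41, 29, 28, 25, 21, 19, 19, 20, 21, 21, 21, 21]
sleeve edge 235
w8.png [0, 6, 19, 25, 29, 30, 31, 32, 31, 31, 30, 27, 22, 15, 14, 22, 27, 30, 31, 32, 32, 31, 29, 26, 21, 11, 0, 16, 21, 23, 25, 29, 33, 39, 44, 44, 44, 39, 31, 22, 19, 19, 19, 19, 19, 19, 19]
sleeve edge 235
```

{"op": "servo_tool", "data": {"increments": [{"grip":1,"x":0,"y":0,"z":1.5,"roll":0},{"grip":1,"x":0,"y":0,"z":0,"roll":0}]}}

```text
clock: 16.4
tcp_pos: [0.6314, 0.196, 0.0667]
orientation: [0.0, 0.144, 0.99, 0.0]
wrist_force: [0.3, -0.2, 1.6]
finger_gap: 0.0167
grip_force: 97.7
```

{"op": "servo_tool", "data": {"increments": [{"grip":1,"x":0,"y":0,"z":1.5,"roll":0},{"grip":1,"x":0,"y":0,"z":0,"roll":0}]}}

```text
clock: 16.57
tcp_pos: [0.6318, 0.196, 0.0661]
orientation: [0.001, 0.144, 0.99, 0.0]
wrist_force: [0.1, -1.1, 4.4]
finger_gap: 0.0161
grip_force: 98.3
```

{"op": "servo_tool", "data": {"increments": [{"grip":1,"x":0,"y":0,"z":1.5,"roll":0},{"grip":1,"x":0,"y":0,"z":0,"roll":0}]}}

```text
clock: 16.73
tcp_pos: [0.6322, 0.1959, 0.0656]
orientation: [0.001, 0.144, 0.99, 0.0]
wrist_force: [-1.8, -1.9, 9.1]
finger_gap: 0.0163
grip_force: 98.8
```

```bash
python3 - <<'E'
import numpy as np
th=np.radians(np.arange(0,361,15)); x,y=36*np.cos(th),36*np.sin(th); a=np.array([-.959,.284]); b=np.array([.284,.959])
d=np.stack([np.diff(x),np.diff(y)],1)
for i,v in enumerate(d): print(i*15,round(v@a,1),round(v@b,1))
E
```

```text
0 3.8 8.6
15 5.9 7.3
30 7.6 5.5
45 8.8 3.4
60 9.3 1.0
75 9.3 -1.5
90 8.6 -3.8
105 7.3 -5.9
120 5.5 -7.6
135 3.4 -8.8
150 1.0 -9.3
165 -1.5 -9.3
180 -3.8 -8.6
195 -5.9 -7.3
210 -7.6 -5.5
225 -8.8 -3.4
240 -9.3 -1.0
255 -9.3 1.5
270 -8.6 3.8
285 -7.3 5.9
300 -5.5 7.6
315 -3.4 8.8
330 -1.0 9.3
345 1.5 9.3
```

{"op": "servo_tool", "data": {"increments": [{"grip":1,"x":3,"y":0,"z":-0.8,"roll":0},{"grip":1,"x":3,"y":0,"z":0,"roll":0},{"grip":1,"x":0,"y":0,"z":0,"roll":0}]}}

```text
clock: 16.98
tcp_pos: [0.6266, 0.198, 0.0662]
orientation: [0.001, 0.144, 0.99, 0.001]
wrist_force: [0.6, 1.1, 6.1]
finger_gap: 0.0161
grip_force: 98.2
```

```bash
sed -i 's/\.079,0,\.058/.078,0,.047/' h.py; python3 -c "
from h import *
rep()"
```

```text
16.9833 tcp [0.6266 0.198  0.0662] F [0.6 1.1 6.1] ball rel [39.2 -0.1  9. ] [0.003  0.0008] -0.16
```

{"op": "servo_tool", "data": {"increments": [{"grip":1,"x":5.3,"y":8,"z":0,"roll":0},{"grip":1,"x":7,"y":7,"z":0,"roll":0},{"grip":1,"x":7.6,"y":5.5,"z":0,"roll":0},{"grip":1,"x":8.8,"y":3.4,"z":0,"roll":0},{"grip":1,"x":9.3,"y":1,"z":0,"roll":0}]}}

```text
clock: 17.4
tcp_pos: [0.5991, 0.233, 0.0666]
orientation: [0.003, 0.145, 0.989, 0.001]
wrist_force: [3.0, -1.2, 5.6]
finger_gap: 0.0163
grip_force: 98.5
```

```bash
python3 -c "
from h import *
rep()"
```

```text
17.4 tcp [0.5991 0.233  0.0666] F [ 3.  -1.2  5.6] ball rel [11.8 34.8  9.2] [0.0064 0.0006] -0.18
```

{"op": "servo_tool", "data": {"increments": [{"grip":1,"x":9.3,"y":-1.5,"z":0,"roll":0},{"grip":1,"x":8.6,"y":-3.8,"z":0,"roll":0},{"grip":1,"x":7.3,"y":-5.9,"z":0,"roll":0},{"grip":1,"x":5.5,"y":-7.6,"z":0,"roll":0},{"grip":1,"x":3.4,"y":-8.8,"z":0,"roll":0}]}}

```text
clock: 17.82
tcp_pos: [0.5573, 0.217, 0.0664]
orientation: [0.002, 0.144, 0.99, 0.002]
wrist_force: [2.3, 2.0, 5.7]
finger_gap: 0.0165
grip_force: 98.3
```

```bash
python3 -c "
from h import *
rep()"
```

```text
17.8167 tcp [0.5573 0.217  0.0664] F [2.3 2.  5.7] ball rel [-30.   18.9   9.1] [0.0047 0.0028] -0.13
```

{"op": "servo_tool", "data": {"increments": [{"grip":1,"x":1,"y":-9.3,"z":0,"roll":0},{"grip":1,"x":-1.5,"y":-9.3,"z":0,"roll":0},{"grip":1,"x":-3.8,"y":-8.6,"z":0,"roll":0},{"grip":1,"x":-5.9,"y":-7.3,"z":0,"roll":0},{"grip":1,"x":-7.6,"y":-5.5,"z":0,"roll":0}]}}

```text
clock: 18.23
tcp_pos: [0.5603, 0.1728, 0.0654]
orientation: [-0.001, 0.144, 0.99, 0.001]
wrist_force: [-2.3, 2.5, 6.4]
finger_gap: 0.0166
grip_force: 98.1
```

{"op": "servo_tool", "data": {"increments": [{"grip":1,"x":-8.8,"y":-3.4,"z":0,"roll":0},{"grip":1,"x":-9.3,"y":-1,"z":0,"roll":0},{"grip":1,"x":-9.3,"y":1.5,"z":0,"roll":0},{"grip":1,"x":-8.6,"y":3.8,"z":0,"roll":0},{"grip":1,"x":-7.3,"y":5.9,"z":0,"roll":0}]}}

```text
clock: 18.65
tcp_pos: [0.6026, 0.1667, 0.0652]
orientation: [-0.002, 0.144, 0.99, 0.0]
wrist_force: [-8.5, 3.3, 15.0]
finger_gap: 0.0162
grip_force: 98.7
```

```bash
python3 -c "
from h import *
rep()"
```

```text
18.65 tcp [0.6026 0.1667 0.0652] F [-8.5  3.3 15. ] ball rel [ 14.8 -31.5   8.6] [-0.0046  0.0014] -0.16
```

{"op": "servo_tool", "data": {"increments": [{"grip":1,"x":-5.5,"y":7.6,"z":-1,"roll":0},{"grip":1,"x":-3.4,"y":8.8,"z":0,"roll":0}]}}

```text
clock: 18.82
tcp_pos: [0.6168, 0.1808, 0.0665]
orientation: [-0.001, 0.144, 0.99, 0.001]
wrist_force: [-0.4, -0.1, 0.3]
finger_gap: 0.0165
grip_force: 97.5
```

{"op": "servo_tool", "data": {"increments": [{"grip":1,"x":-1,"y":9.3,"z":0,"roll":0},{"grip":1,"x":1.5,"y":9.3,"z":0,"roll":0},{"grip":1,"x":0,"y":0,"z":0,"roll":0}]}}

```text
clock: 19.07
tcp_pos: [0.6228, 0.1992, 0.0651]
orientation: [-0.0, 0.144, 0.99, 0.0]
wrist_force: [-0.2, -0.8, 0.0]
finger_gap: 0.0166
grip_force: 97.6
```

```bash
cat >> h.py <<'E'
def bowl(save=None):
    "bowl outline centre and bead positions from the top camera"
    C=cam('top'); im=env.read_camera('top')
    if save: cv2.imwrite('pics/'+save,im[:,:,::-1])
    hsv=cv2.cvtColor(im,cv2.COLOR_RGB2HSV); roi=np.zeros(im.shape[:2],bool); roi[120:300,30:190]=1
    m=((hsv[...,0]<20)&(hsv[...,1]>100)&(hsv[...,2]>30)&roi).astype(np.uint8)
    n,_,st_,ce=cv2.connectedComponentsWithStats(m)
    for i in range(1,n):
        if st_[i,4]>8: print('blob',st_[i,2:5],ce[i].round(1),((px2w(C,ce[i],.022)[:2]-[.5128,.2205])*1000).round(0))
E
python3 - <<'E'
from h import *
rep()
bowl('t2.png')
im=cv2.imread('pics/top0.png').astype(int); im2=cv2.imread('pics/t2.png').astype(int)
# bowl shift by phase correlation near rim left side (edges)
for (r0,r1,c0,c1) in [(150,280,40,90),(230,280,60,150)]:
    A=cv2.cvtColor(im[r0:r1,c0:c1].astype(np.uint8),6).astype(np.float32); B=cv2.cvtColor(im2[r0:r1,c0:c1].astype(np.uint8),6).astype(np.float32)
    print('shift px',cv2.phaseCorrelate(A,B))
E
```

```text
19.0667 tcp [0.6228 0.1992 0.0651] F [-0.2 -0.8  0. ] ball rel [35.3  0.9  8.1] [-0.      0.0003] -0.07
blob [ 30  48 444] [116.9 193. ] [43. -6.]
blob [ 33  18 308] [116.8 220.2] [-15.  -9.]
shift px ((-0.02575921598706188, 0.6221008183251229), 1.0208841411449292)
shift px ((-0.0015581279640173307, -0.03370501575288998), 1.0287245602077908)
```

{"op": "servo_tool", "data": {"increments": [{"grip":1,"x":0,"y":0,"z":1.5,"roll":0},{"grip":1,"x":0,"y":0,"z":0,"roll":0}], "grip_force": 120}}

```text
clock: 19.28
tcp_pos: [0.6227, 0.1976, 0.0641]
orientation: [-0.0, 0.144, 0.99, 0.0]
wrist_force: [-1.0, 0.5, 2.3]
finger_gap: 0.0159
grip_force: 118.9
```

{"op": "servo_tool", "data": {"increments": [{"grip":1,"x":0,"y":0,"z":1,"roll":0},{"grip":1,"x":0,"y":0,"z":0,"roll":0}]}}

```text
clock: 19.45
tcp_pos: [0.623, 0.1975, 0.0638]
orientation: [0.0, 0.145, 0.989, 0.0]
wrist_force: [-0.5, 1.0, 5.2]
finger_gap: 0.016
grip_force: 119.0
```

```bash
python3 -c "
from h import *
rep()"
```

```text
19.45 tcp [0.623  0.1975 0.0638] F [-0.5  1.   5.2] ball rel [35.5 -0.7  6.7] [0.0008 0.0006] -0.18
```

{"op": "servo_tool", "data": {"increments": [{"grip":1,"x":3.8,"y":8.6,"z":0,"roll":0},{"grip":1,"x":5.9,"y":7.3,"z":0,"roll":0},{"grip":1,"x":7.6,"y":5.5,"z":0,"roll":0},{"grip":1,"x":8.8,"y":3.4,"z":0,"roll":0},{"grip":1,"x":9.3,"y":1,"z":0,"roll":0}]}}

```text
clock: 19.87
tcp_pos: [0.5983, 0.2323, 0.0645]
orientation: [0.002, 0.145, 0.989, 0.0]
wrist_force: [3.7, -1.7, 5.9]
finger_gap: 0.0169
grip_force: 119.3
```

{"op": "servo_tool", "data": {"increments": [{"grip":1,"x":9.3,"y":-1.5,"z":0,"roll":0},{"grip":1,"x":8.6,"y":-3.8,"z":0,"roll":0},{"grip":1,"x":7.3,"y":-5.9,"z":0,"roll":0}]}}

```text
clock: 20.12
tcp_pos: [0.5702, 0.2292, 0.0644]
orientation: [0.002, 0.144, 0.99, 0.001]
wrist_force: [3.1, 1.1, 4.5]
finger_gap: 0.016
grip_force: 119.3
```

```bash
python3 -c "
from h import *
rep()"
```

```text
20.1167 tcp [0.5702 0.2292 0.0644] F [3.1 1.1 4.5] ball rel [-17.2  31.1   7.1] [0.0041 0.0009] -0.17
```

{"op": "servo_tool", "data": {"increments": [{"grip":1,"x":5.5,"y":-7.6,"z":0,"roll":0},{"grip":1,"x":3.4,"y":-8.8,"z":0,"roll":0},{"grip":1,"x":1,"y":-9.3,"z":0,"roll":0},{"grip":1,"x":-1.5,"y":-9.3,"z":0,"roll":0}]}}

```text
clock: 20.45
tcp_pos: [0.5502, 0.1977, 0.0636]
orientation: [-0.0, 0.144, 0.99, 0.001]
wrist_force: [0.3, 3.0, 6.6]
finger_gap: 0.0159
grip_force: 119.2
```

{"op": "servo_tool", "data": {"increments": [{"grip":1,"x":-3.8,"y":-8.6,"z":0,"roll":0},{"grip":1,"x":-5.9,"y":-7.3,"z":0,"roll":0},{"grip":1,"x":-7.6,"y":-5.5,"z":0,"roll":0}]}}

```text
clock: 20.7
tcp_pos: [0.559, 0.1716, 0.0631]
orientation: [-0.002, 0.144, 0.99, 0.0]
wrist_force: [-5.0, 1.9, 10.5]
finger_gap: 0.0161
grip_force: 119.7
```

```bash
python3 -c "
from h import *
rep()"
```

```text
20.7 tcp [0.559  0.1716 0.0631] F [-5.   1.9 10.5] ball rel [-28.8 -26.5   6.4] [-0.0039  0.001 ] -0.16
```

{"op": "servo_tool", "data": {"increments": [{"grip":1,"x":-8.8,"y":-3.4,"z":-0.6,"roll":0},{"grip":1,"x":-9.3,"y":-1,"z":0,"roll":0}]}}

```text
clock: 20.87
tcp_pos: [0.5753, 0.1614, 0.0634]
orientation: [-0.002, 0.145, 0.989, -0.001]
wrist_force: [-1.8, 1.2, 5.4]
finger_gap: 0.0161
grip_force: 119.2
```

{"op": "servo_tool", "data": {"increments": [{"grip":1,"x":-6,"y":1,"z":0,"roll":0}]}}

```text
clock: 20.95
tcp_pos: [0.582, 0.1604, 0.0633]
orientation: [-0.002, 0.145, 0.989, -0.001]
wrist_force: [-2.1, 0.6, 6.1]
finger_gap: 0.0163
grip_force: 119.2
```

{"op": "servo_tool", "data": {"increments": [{"grip":1,"x":0,"y":0,"z":0,"roll":0}]}}

```text
clock: 21.03
tcp_pos: [0.5839, 0.1604, 0.0638]
orientation: [-0.0, 0.145, 0.989, -0.001]
wrist_force: [1.2, -0.7, 6.8]
finger_gap: 0.0159
grip_force: 119.5
```

```bash
python3 -c "
from h import *
rep()"
```

```text
21.0333 tcp [0.5839 0.1604 0.0638] F [ 1.2 -0.7  6.8] ball rel [ -3.6 -37.7   6.8] [-0.0003 -0.0012] -0.24
```

{"op": "servo_tool", "data": {"increments": [{"grip":1,"x":-9.5,"y":3.5,"z":0,"roll":0},{"grip":1,"x":-8,"y":5.9,"z":-0.3,"roll":0}]}}

```text
clock: 21.2
tcp_pos: [0.6008, 0.1645, 0.0634]
orientation: [-0.002, 0.145, 0.989, -0.001]
wrist_force: [-2.2, -0.9, 3.8]
finger_gap: 0.0161
grip_force: 119.1
```

{"op": "servo_tool", "data": {"increments": [{"grip":1,"x":-6,"y":7.6,"z":0,"roll":0},{"grip":1,"x":-3.4,"y":8.8,"z":0,"roll":0}]}}

```text
clock: 21.37
tcp_pos: [0.6155, 0.1773, 0.0634]
orientation: [-0.002, 0.145, 0.989, -0.001]
wrist_force: [-1.7, -1.9, 5.5]
finger_gap: 0.0157
grip_force: 119.2
```

{"op": "servo_tool", "data": {"increments": [{"grip":1,"x":-1,"y":9.3,"z":0,"roll":0},{"grip":1,"x":1.5,"y":7,"z":0.5,"roll":0},{"grip":1,"x":0,"y":0,"z":0,"roll":0}]}}

```text
clock: 21.62
tcp_pos: [0.621, 0.1953, 0.0637]
orientation: [0.0, 0.144, 0.99, 0.0]
wrist_force: [-0.2, 2.8, 5.6]
finger_gap: 0.0161
grip_force: 119.3
```

```bash
python3 -c "
from h import *
rep(); bowl('t3.png')"
```

```text
21.6167 tcp [0.621  0.1953 0.0637] F [-0.2  2.8  5.6] ball rel [33.4 -2.9  6.7] [0.0001 0.0003] -0.15
blob [  9  37 200] [115.4 185. ] [61. -2.]
blob [ 18  18 183] [ 98.4 197.2] [34. 34.]
blob [ 9  9 63] [127.2 205.9] [ 16. -30.]
blob [ 13  12 117] [101.7 214.2] [-3. 24.]
blob [ 16  20 186] [118.3 218.7] [-12. -12.]
```

{"op": "servo_tool", "data": {"increments": [{"grip":1,"x":0,"y":0,"z":-15,"roll":0},{"grip":1,"x":0,"y":0,"z":-30,"roll":0},{"grip":1,"x":0,"y":0,"z":-35,"roll":0},{"grip":1,"x":-20,"y":-30,"z":0,"roll":0},{"grip":1,"x":-20,"y":-30,"z":0,"roll":0}]}}

```text
clock: 22.08
tcp_pos: [0.6428, 0.1265, 0.1457]
orientation: [0.002, 0.142, 0.99, 0.0]
wrist_force: [1.2, -0.8, -1.9]
finger_gap: 0.0159
grip_force: 118.8
```

{"op": "servo_tool", "data": {"increments": [{"grip":1,"x":-10,"y":-36,"z":0,"roll":0},{"grip":1,"x":-10,"y":-36,"z":0,"roll":0},{"grip":1,"x":0,"y":0,"z":0,"roll":0}]}}

```text
clock: 22.33
tcp_pos: [0.6398, 0.0441, 0.1423]
orientation: [-0.001, 0.148, 0.989, -0.002]
wrist_force: [-0.0, -0.3, -0.4]
finger_gap: 0.0163
grip_force: 118.8
```

```bash
python3 - <<'E'
from h import *
rep(); bowl('t4.png')
im=cv2.imread('pics/t4.png'); hsv=cv2.cvtColor(im,cv2.COLOR_BGR2HSV); m=((hsv[...,0]<20)&(hsv[...,1]>100)&(hsv[...,2]>30))
for r in range(176,248): 
    l=''.join('#' if v else '.' for v in m[r,80:140]); 
    if '#' in l: print(r,l)
C=cam('top'); print('centre px',w2px(C,(.5128,.2205,.022)),w2px(C,(.4728,.2205,.022)),w2px(C,(.5528,.2205,.022)))
A=cv2.imread('pics/top0.png',0).astype(np.float32); B=cv2.imread('pics/t4.png',0).astype(np.float32)
print(cv2.phaseCorrelate(A[150:275,45:80],B[150:275,45:80]),cv2.phaseCorrelate(A[240:275,60:160],B[240:275,60:160]))
E
```

```text
22.3333 tcp [0.6398 0.0441 0.1423] F [-0.  -0.3 -0.4] ball rel [  52.3 -153.7   85.4] [-0.0025 -0.0035] -0.56
blob [ 13  41 235] [179.5 170.9] [  95. -139.]
blob [ 7  9 54] [127.8 206.1] [ 16. -31.]
blob [ 3  5 11] [125.1 213.7] [ -1. -26.]
202 ..............................................####..........
203 ..............................................#####.........
204 .............................................#######........
205 .............................................#######........
206 .............................................#######........
207 .............................................#######........
208 .............................................#######........
209 .............................................######.........
210 .............................................####...........
212 ............................................##..............
213 ............................................###.............
214 ............................................###.............
215 .............................................##.............
216 ..............................................#.............
centre px [113.00333274 213.09639845] [111.96375253 231.75068571] [114.05241351 194.57924953]
((12.404043231744364, 0.3826021539154141), 0.1603530411190457) ((-0.04436645606086387, -0.0887195813361572), 0.39926846716139053)
```

{"op": "servo_tool", "data": {"increments": [{"grip":1,"x":9,"y":-38,"z":0,"roll":0},{"grip":1,"x":9,"y":-38,"z":0,"roll":0},{"grip":1,"x":9,"y":-38,"z":0,"roll":0},{"grip":1,"x":9,"y":-38,"z":0,"roll":0},{"grip":1,"x":9,"y":-38,"z":0,"roll":0}]}}

```text
clock: 22.8
tcp_pos: [0.5413, -0.1183, 0.1427]
orientation: [-0.001, 0.144, 0.99, 0.0]
wrist_force: [-0.4, -0.6, -0.4]
finger_gap: 0.016
grip_force: 118.8
```

{"op": "servo_tool", "data": {"increments": [{"grip":1,"x":9,"y":-37,"z":0,"roll":0},{"grip":1,"x":0,"y":0,"z":0,"roll":0},{"grip":1,"x":0,"y":0,"z":0,"roll":0}]}}

```text
clock: 23.05
tcp_pos: [0.5226, -0.1518, 0.143]
orientation: [-0.001, 0.146, 0.989, 0.0]
wrist_force: [1.2, 0.4, -0.5]
finger_gap: 0.0159
grip_force: 118.8
```

```bash
python3 - <<'E'
from h import *
rep(); bowl('t5.png')
im=cv2.imread('pics/t5.png'); hsv=cv2.cvtColor(im,cv2.COLOR_BGR2HSV); m=((hsv[...,0]<20)&(hsv[...,1]>100)&(hsv[...,2]>30))
for r in range(176,248): 
    l=''.join('#' if v else '.' for v in m[r,80:140]); 
    if '#' in l: print(r,l)
A=cv2.imread('pics/top0.png',0).astype(np.float32); B=cv2.imread('pics/t5.png',0).astype(np.float32)
print(cv2.phaseCorrelate(A[150:275,45:95],B[150:275,45:95]),cv2.phaseCorrelate(A[240:275,60:160],B[240:275,60:160]))
E
```

```text
23.05 tcp [ 0.5226 -0.1518  0.143 ] F [ 1.2  0.4 -0.5] ball rel [ -65.  -349.8   86.1] [-0.0013  0.0006] -0.36
blob [ 16  20 186] [ 97.6 201.1] [25. 35.]
blob [ 9  9 63] [127.2 205.9] [ 16. -30.]
blob [ 16  20 183] [118.4 218.7] [-12. -12.]
blob [ 14  13 122] [ 94.4 224.9] [-26.  39.]
192 ...................##.......................................
193 ................########....................................
194 ...............##########...................................
195 ..............############..................................
196 ..............############..................................
197 ..............############..................................
198 ..............############..................................
199 ..............############..................................
200 ..............############..................................
201 ...............##########...................................
202 ...............##########.....................####..........
203 .............###########....................#######.........
204 ...........##########.........
[... 1217 characters left out ...]
########...........########.....................
224 .........#############.........########.....................
225 .........############..........########.....................
226 ........#############..........########.....................
227 .........############..........########.....................
228 .........###########...........#######......................
229 ..........##########.............###........................
230 ...........#######..........................................
231 ..............#.............................................
((0.013185607541053912, 0.42008016746256516), 1.0589634056091308) ((0.02045483057237618, -0.02212089518675242), 1.0103726776440938)
```

```bash
python3 -c "
from h import *
print(go([.5030,-.1524,.085],[-.9596,.2812]))"
```

```text
[array([18.9, -7.4, 58.1]), np.float64(-0.35)]
```

{"op": "servo_tool", "data": {"increments": [{"grip":1,"x":19,"y":-7.4,"z":0,"roll":-0.35},{"grip":1,"x":0,"y":0,"z":25,"roll":0},{"grip":1,"x":0,"y":0,"z":25,"roll":0},{"grip":1,"x":0,"y":0,"z":6,"roll":0},{"grip":1,"x":0,"y":0,"z":0,"roll":0}], "grip_force": 20}}

```text
clock: 23.52
tcp_pos: [0.5024, -0.1502, 0.0854]
orientation: [-0.002, 0.14, 0.99, 0.001]
wrist_force: [-0.8, 0.0, -0.4]
finger_gap: 0.0161
grip_force: 118.8
```

{"op": "servo_tool", "data": {"increments": [{"grip":1,"x":0,"y":0,"z":0,"roll":0},{"grip":1,"x":0,"y":0,"z":0,"roll":0}]}}

```text
clock: 23.68
tcp_pos: [0.5049, -0.1522, 0.0886]
orientation: [0.001, 0.141, 0.99, -0.0]
wrist_force: [0.4, -0.8, -0.1]
finger_gap: 0.0159
grip_force: 118.7
```

```bash
python3 -c "
from h import *
rep();print(go([.5030,-.1524,.08],[-.9596,.2812]))"
```

```text
23.6833 tcp [ 0.5049 -0.1522  0.0886] F [ 0.4 -0.8 -0.1] ball rel [ -82.8 -351.    31.5] [ 0.0015 -0.0007] 0.27
[array([ 1.7, -0.8,  8.6]), np.float64(0.16)]
```

{"op": "servo_tool", "data": {"increments": [{"grip":1,"x":1.7,"y":-0.8,"z":5,"roll":0.2},{"grip":1,"x":0,"y":0,"z":4,"roll":0},{"grip":1,"x":0,"y":0,"z":4,"roll":0}], "grip_force": 20}}

```text
clock: 23.93
tcp_pos: [0.5021, -0.1529, 0.0747]
orientation: [0.001, 0.143, 0.99, -0.0]
wrist_force: [-1.1, 0.3, -1.4]
finger_gap: 0.016
grip_force: 118.7
```

{"op": "servo_tool", "data": {"increments": [{"grip":1,"x":0,"y":0,"z":3,"roll":0},{"grip":1,"x":0,"y":0,"z":3,"roll":0}]}}

```text
clock: 24.1
tcp_pos: [0.5017, -0.1528, 0.0682]
orientation: [-0.0, 0.143, 0.99, -0.0]
wrist_force: [0.7, -0.8, -0.7]
finger_gap: 0.0164
grip_force: 118.8
```

{"op": "servo_tool", "data": {"increments": [{"grip":1,"x":0,"y":0,"z":3,"roll":0},{"grip":1,"x":0,"y":0,"z":0,"roll":0}]}}

```text
clock: 24.27
tcp_pos: [0.5006, -0.1524, 0.0648]
orientation: [-0.001, 0.143, 0.99, 0.0]
wrist_force: [-1.5, 1.2, 1.0]
finger_gap: 0.0158
grip_force: 119.1
```

{"op": "servo_tool", "data": {"increments": [{"grip":1,"x":0,"y":0,"z":3,"roll":0},{"grip":1,"x":0,"y":0,"z":2,"roll":0}]}}

```text
clock: 24.43
tcp_pos: [0.501, -0.1526, 0.0618]
orientation: [-0.001, 0.143, 0.99, -0.0]
wrist_force: [-6.8, 2.8, 24.8]
finger_gap: 0.0161
grip_force: 120.9
```

{"op": "servo_tool", "data": {"increments": [{"grip":1,"x":0,"y":0,"z":3,"roll":0},{"grip":1,"x":0,"y":0,"z":0,"roll":0}]}}

```text
clock: 24.6
tcp_pos: [0.5004, -0.1524, 0.0586]
orientation: [-0.001, 0.143, 0.99, -0.0]
wrist_force: [-7.6, 2.5, 13.6]
finger_gap: 0.016
grip_force: 120.1
```

{"op": "servo_tool", "data": {"increments": [{"grip":1,"x":0,"y":0,"z":3,"roll":0},{"grip":1,"x":0,"y":0,"z":0,"roll":0}]}}

```text
clock: 24.77
tcp_pos: [0.5006, -0.1524, 0.0555]
orientation: [-0.001, 0.143, 0.99, -0.0]
wrist_force: [-7.4, 2.0, 11.8]
finger_gap: 0.0161
grip_force: 119.2
```

```bash
python3 -c "
from h import *
rep();print(go([.5030,-.1524,.08],[-.9596,.2812]))"
```

```text
24.7667 tcp [ 0.5006 -0.1524  0.0555] F [-7.4  2.  11.8] ball rel [ -87.1 -350.8   -1.3] [-0.0017 -0.    ] -0.01
[array([ -2.3,   0.7, -24.5]), np.float64(-0.12)]
```

{"op": "servo_tool", "data": {"increments": [{"grip":1,"x":-1,"y":0,"z":3,"roll":0},{"grip":1,"x":-1,"y":0,"z":3,"roll":0},{"grip":1,"x":0,"y":0,"z":3,"roll":0}]}}

```text
clock: 25.02
tcp_pos: [0.5037, -0.1533, 0.0477]
orientation: [0.0, 0.143, 0.99, -0.0]
wrist_force: [-1.9, 1.8, 10.7]
finger_gap: 0.0162
grip_force: 119.1
```

{"op": "servo_tool", "data": {"increments": [{"grip":1,"x":0,"y":0,"z":3,"roll":0},{"grip":1,"x":0,"y":0,"z":3,"roll":0},{"grip":1,"x":0,"y":0,"z":0,"roll":0}]}}

```text
clock: 25.27
tcp_pos: [0.5041, -0.1532, 0.0412]
orientation: [0.001, 0.143, 0.99, 0.0]
wrist_force: [-3.5, 2.5, 12.8]
finger_gap: 0.016
grip_force: 119.8
```

```bash
cat >> h.py <<'E'
def sleeve(fn):
    im=env.read_camera('wrist'); cv2.imwrite('pics/'+fn,im[:,:,::-1]); g=cv2.cvtColor(im,7)[:,275:292].mean(1)
    hsv=cv2.cvtColor(im,cv2.COLOR_RGB2HSV); m=((hsv[...,0]>5)&(hsv[...,0]<20)&(hsv[...,1]>60)); m[:,:255]=0;m[:,312:]=0
    print('sleeve',200+np.argmin(np.diff(g[200:260])),'w',[int(x) for x in m.sum(1)[:120:3]])
E
python3 -c "
from h import *
rep();sleeve('w9.png')"
```

```text
25.2667 tcp [ 0.5041 -0.1532  0.0412] F [-3.5  2.5 12.8] ball rel [ -83.5 -351.6  -16. ] [ 0.0014 -0.0002] -0.01
sleeve 233 w [0, 0, 0, 0, 0, 0, 0, 0, 0, 0, 0, 0, 0, 0, 0, 12, 22, 28, 32, 34, 34, 36, 34, 33, 31, 27, 24, 24, 24, 24, 24, 24, 24, 36, 32, 39, 38, 38, 38, 37]
```

{"op": "servo_tool", "data": {"increments": [{"grip":1,"x":-1,"y":0,"z":3,"roll":0},{"grip":1,"x":-1,"y":0,"z":3,"roll":0},{"grip":1,"x":-1,"y":0,"z":3,"roll":0},{"grip":1,"x":0,"y":0,"z":0,"roll":0}]}}

```text
clock: 25.65
tcp_pos: [0.5063, -0.1537, 0.0319]
orientation: [-0.0, 0.143, 0.99, 0.0]
wrist_force: [-4.9, 3.0, 15.0]
finger_gap: 0.0163
grip_force: 121.5
```

{"op": "servo_tool", "data": {"increments": [{"grip":1,"x":0,"y":0,"z":2,"roll":0},{"grip":1,"x":0,"y":0,"z":2,"roll":0},{"grip":1,"x":0,"y":0,"z":0,"roll":0}]}}

```text
clock: 25.9
tcp_pos: [0.5072, -0.154, 0.0287]
orientation: [0.001, 0.143, 0.99, 0.0]
wrist_force: [-4.8, 3.4, 19.6]
finger_gap: 0.0162
grip_force: 122.7
```

```bash
python3 -c "
from h import *
rep();print(go([.5174,-.1566,.024],[-.9596,.2812]));sleeve('w10.png');print(tiltrow())"
```

```text
25.9 tcp [ 0.5072 -0.154   0.0287] F [-4.8  3.4 19.6] ball rel [ -80.3 -352.5  -28.4] [ 0.002  -0.0002] -0.01
[array([-10.5,   0.4,   4.7]), np.float64(-0.12)]
sleeve 234 w [0, 0, 0, 0, 0, 14, 23, 30, 34, 37, 39, 41, 41, 41, 40, 39, 36, 33, 28, 27, 27, 27, 27, 27, 27, 27, 27, 27, 27, 27, 40, 38, 35, 36, 40, 40, 37, 37, 39, 39]
{0: [282.7, 10.5], 5: [282.8, 20.5], 10: [282.8, 31.0], 15: [282.8, 41.9], 20: [282.8, 53.0], 25: [282.8, 64.3], 30: [282.8, 75.6], 35: [282.8, 87.0], 40: [282.8, 98.3], 45: [282.8, 109.6], 50: [282.9, 120.8], 55: [282.9, 132.0], 60: [282.9, 143.2]}
```

{"op": "servo_tool", "data": {"increments": [{"grip":1,"x":-5,"y":0,"z":0,"roll":0},{"grip":1,"x":-5,"y":0.3,"z":0,"roll":0},{"grip":1,"x":0,"y":0,"z":2,"roll":0},{"grip":1,"x":0,"y":0,"z":0,"roll":0}]}}

```text
clock: 26.28
tcp_pos: [0.5175, -0.157, 0.0268]
orientation: [0.001, 0.143, 0.99, -0.0]
wrist_force: [-1.8, 3.1, 18.2]
finger_gap: 0.0162
grip_force: 123.1
```

{"op": "servo_tool", "data": {"increments": [{"grip":1,"x":0,"y":0,"z":2,"roll":0},{"grip":1,"x":0,"y":0,"z":2,"roll":0},{"grip":1,"x":0,"y":0,"z":0,"roll":0}]}}

```text
clock: 26.53
tcp_pos: [0.5185, -0.1574, 0.0233]
orientation: [0.003, 0.143, 0.99, -0.0]
wrist_force: [-0.6, 2.5, 19.3]
finger_gap: 0.0163
grip_force: 124.0
```

```bash
python3 -c "
from h import *
rep();print(go([.5174,-.1566,.024],[-.9596,.2812]));sleeve('w11.png')"
```

```text
26.5333 tcp [ 0.5185 -0.1574  0.0233] F [-0.6  2.5 19.3] ball rel [ -68.8 -355.9  -34.1] [ 0.005  -0.0016] -0.01
[array([ 1.3,  0.4, -0.7]), np.float64(-0.12)]
sleeve 236 w [15, 26, 32, 36, 40, 42, 44, 44, 46, 45, 44, 42, 40, 36, 32, 30, 30, 30, 30, 30, 30, 40, 39, 38, 36, 39, 42, 40, 37, 36, 34, 36, 36, 40, 40, 37, 36, 36, 43, 52]
```

{"op": "servo_tool", "data": {"increments": [{"grip":1,"x":0,"y":0,"z":1.5,"roll":0},{"grip":1,"x":0,"y":0,"z":0,"roll":0}]}}

```text
clock: 26.75
tcp_pos: [0.5187, -0.1574, 0.0225]
orientation: [0.003, 0.143, 0.99, -0.001]
wrist_force: [-1.9, 2.5, 25.5]
finger_gap: 0.0163
grip_force: 124.8
```

{"op": "servo_tool", "data": {"increments": [{"grip":1,"x":0,"y":0,"z":1.5,"roll":0},{"grip":1,"x":0,"y":0,"z":0,"roll":0}]}}

```text
clock: 26.92
tcp_pos: [0.5191, -0.1575, 0.0206]
orientation: [0.003, 0.143, 0.99, -0.001]
wrist_force: [1.2, 2.0, 17.9]
finger_gap: 0.0164
grip_force: 124.3
```

```bash
python3 - <<'E'
from h import *
rep();sleeve('w12.png')
C=cam('wrist'); s,M=st(); p=np.array(s['tcp_pos'])
for t in (-2,0,2,4,8):
  for L in (.100,.104,.108):
   for h in(-.018,-.014):
    c,s_=np.cos(np.radians(t)),np.sin(np.radians(t))
    pt=lambda x,n: p+M@np.array([x*c+n*s_,0,h+x*s_-n*c])
    b=pt(L,0); print(t,L,h,w2px(C,b).round(0)[1],'diam',round(C[1]*.018/(C[2]@b+C[3])[2],1),'sl',w2px(C,pt(L-.085,.008)).round(0)[1])
E
```

```text
26.9167 tcp [ 0.5191 -0.1575  0.0206] F [ 1.2  2.  17.9] ball rel [ -68.3 -356.   -36.9] [ 0.0061 -0.0019] -0.0
sleeve 237 w [34, 38, 42, 44, 46, 46, 47, 47, 46, 44, 44, 40, 36, 31, 30, 30, 30, 30, 30, 30, 43, 41, 40, 41, 43, 43, 43, 38, 40, 37, 37, 39, 40, 39, 37, 37, 39, 38, 56, 53]
-2 0.1 -0.018 36.0 diam 48.6 sl 252.0
-2 0.1 -0.014 39.0 diam 47.0 sl 248.0
-2 0.104 -0.018 25.0 diam 49.2 sl 243.0
-2 0.104 -0.014 28.0 diam 47.5 sl 240.0
-2 0.108 -0.018 13.0 diam 49.7 sl 234.0
-2 0.108 -0.014 17.0 diam 48.0 sl 231.0
0 0.1 -0.018 39.0 diam 47.2 sl 250.0
0 0.1 -0.014 42.0 diam 45.6 sl 247.0
0 0.104 -0.018 28.0 diam 47.6 sl 242.0
0 0.104 -0.014 31.0 diam 46.0 sl 238.0
0 0.108 -0.018 16.0 diam 48.1 sl 233.0
0 0.108 -0.014 20.0 diam 46.4 sl 230.0
2 0.1 -0.018 41.0 diam 45.8 sl 249.0
2 0.1 -0.014 44.0 diam 44.3 sl 246.0
2 0.104 -0.018 31.0 diam 46.1 sl 241.0
2 0.104 -0.014 34.0 diam 44.6 sl 237.0
2 0.108 -0.018 20.0 diam 46.5 sl 232.0
2 0.108 -0.014 23.0 diam 45.0 sl 229.0
4 0.1 -0.018 44.0 diam 44.5 sl 248.0
4 0.1 -0.014 47.0 diam 43.1 sl 245.0
4 0.104 -0.018 34.0 diam 44.8 sl 240.0
4 0.104 -0.014 37.0 diam 43.3 sl 236.0
4 0.108 -0.018 24.0 diam 45.1 sl 231.0
4 0.108 -0.014 27.0 diam 43.6 sl 228.0
8 0.1 -0.018 50.0 diam 42.0 sl 246.0
8 0.1 -0.014 53.0 diam 40.8 sl 243.0
8 0.104 -0.018 41.0 diam 42.2 sl 238.0
8 0.104 -0.014 44.0 diam 40.9 sl 234.0
8 0.108 -0.018 31.0 diam 42.4 sl 229.0
8 0.108 -0.014 34.0 diam 41.1 sl 226.0
```

{"op": "servo_tool", "data": {"increments": [{"grip":1,"x":-1.5,"y":0,"z":-1.5,"roll":0},{"grip":0.6,"x":0,"y":0,"z":0,"roll":0},{"grip":0.5,"x":0,"y":0,"z":0,"roll":0},{"grip":0,"x":0,"y":0,"z":0,"roll":0},{"grip":0,"x":0,"y":0,"z":0,"roll":0}]}}

```text
clock: 27.38
tcp_pos: [0.5176, -0.1571, 0.0187]
orientation: [-0.0, 0.143, 0.99, 0.0]
wrist_force: [0.8, -0.9, 0.4]
finger_gap: 0.0639
grip_force: 0.0
```

{"op": "servo_tool", "data": {"increments": [{"grip":0,"x":0,"y":0,"z":0,"roll":0},{"grip":0,"x":0,"y":0,"z":0,"roll":0},{"grip":0,"x":0,"y":0,"z":0,"roll":0}]}}

```text
clock: 27.63
tcp_pos: [0.5176, -0.1571, 0.0188]
orientation: [-0.0, 0.143, 0.99, 0.0]
wrist_force: [0.8, -0.4, -0.2]
finger_gap: 0.0858
grip_force: 0.0
```

{"op": "servo_tool", "data": {"increments": [{"grip":0,"x":0,"y":0,"z":-20,"roll":0},{"grip":0,"x":0,"y":0,"z":-40,"roll":0},{"grip":0,"x":0,"y":0,"z":-40,"roll":0},{"grip":0,"x":0,"y":0,"z":-40,"roll":0},{"grip":0,"x":0,"y":0,"z":0,"roll":0}]}}

```text
clock: 28.05
tcp_pos: [0.5218, -0.159, 0.1673]
orientation: [0.006, 0.143, 0.99, -0.002]
wrist_force: [1.6, -1.2, -1.0]
finger_gap: 0.0853
grip_force: 0.0
```

{"op": "servo_tool", "data": {"increments": [{"grip":0,"x":0,"y":0,"z":0,"roll":0},{"grip":0,"x":0,"y":0,"z":0,"roll":0}]}}

```text
clock: 28.22
tcp_pos: [0.5176, -0.1571, 0.1589]
orientation: [0.0, 0.143, 0.99, -0.0]
wrist_force: [0.3, -0.2, 0.1]
finger_gap: 0.0856
grip_force: 0.0
```

```bash
python3 - <<'E'
from h import *
s,M=st(); C=snap('wrist','w13.png'); print(s['clock'],s['tcp_pos'],s['wrist_force'])
def meas(fn,C):
    im=cv2.imread('pics/'+fn); hsv=cv2.cvtColor(im,cv2.COLOR_BGR2HSV)
    dark=(hsv[...,2]<50)
    for r in range(40,290,6):
        seg=im[r,240:330]; d=np.where(dark[r,262:305])[0]; wood=np.where((hsv[r,262:305,1]>110)&(hsv[r,262:305,0]<16))[0]
        print(r,'dark',(262+d.min(),262+d.max(),len(d)) if len(d) else None,'wood',(262+wood.min(),262+wood.max(),len(wood)) if len(wood) else None)
meas('w13.png',C)
for p in [(.4175,-.128,.04),(.6,-.182,.045),(.523,-.1595,.048)]: print(w2px(C,p))
print('ref w3')
meas('w3.png',C)
E
```

```text
28.2167 [ 0.51759191 -0.15707798  0.15892102] [ 0.27985006 -0.22750939  0.06551849]
40 dark None wood None
46 dark None wood None
52 dark None wood None
58 dark None wood None
64 dark None wood None
70 dark None wood (np.int64(280), np.int64(286), 7)
76 dark None wood (np.int64(274), np.int64(292), 12)
82 dark None wood (np.int64(274), np.int64(291), 13)
88 dark None wood (np.int64(277), np.int64(290), 11)
94 dark None wood (np.int64(277), np.int64(289), 9)
100 dark None wood (np.int64(277), np.int64(289), 4)
106 dark None wood (np.int64(277), np.int64(289), 9)
112 dark None wood (np.int64(278), np.int64(289), 7)
118 dark None wood (np.int64(278), np.int64(289), 10)
124 dark None wood (np.int64(281), np.int64(289), 5)
130 dark None wood (np.int64(277), np.int64(288), 7)
136 dark None wood (np.int64(277), np.int64(289), 9)
142 dark None wood (np.int64(277), np.int64(289), 10)
148 dark None wood (np.int64(277), np.int64(289), 10)
154 dark None wood (np.int64(278), np.int64(289), 7)
160 dark None wood (np.int64(278), np.int64(289), 8)
166 dark None wood (np.int64(278), np.int64(288), 9)
[... 2588 characters left out ...]
, np.int64(291), 17) wood None
214 dark (np.int64(275), np.int64(291), 17) wood None
220 dark (np.int64(275), np.int64(291), 17) wood None
226 dark (np.int64(275), np.int64(291), 17) wood None
232 dark (np.int64(275), np.int64(291), 17) wood None
238 dark (np.int64(275), np.int64(291), 17) wood None
244 dark (np.int64(275), np.int64(291), 17) wood None
250 dark (np.int64(275), np.int64(291), 17) wood None
256 dark (np.int64(275), np.int64(291), 17) wood None
262 dark (np.int64(275), np.int64(291), 17) wood None
268 dark (np.int64(275), np.int64(291), 16) wood (np.int64(283), np.int64(283), 1)
274 dark None wood (np.int64(283), np.int64(283), 1)
280 dark None wood None
286 dark None wood None
```

```bash
python3 - <<'E'
from h import *
bowl('t6.png'); print(env.hand_in())
E
```

```text
blob [ 16  20 185] [ 97.6 201.1] [25. 35.]
blob [ 9  9 63] [127.2 205.9] [ 16. -30.]
blob [ 16  20 183] [118.3 218.7] [-12. -12.]
blob [ 14  13 123] [ 94.4 225. ] [-26.  39.]
the job is handed in; nothing more can be done
None
```

I handed the job in at about 28 s. I stirred two counter-clockwise rounds; the top camera shows both bead sizes in each half (left: two large, one small; right: one large, two small) and no visible shift of the bowl, and the wrist camera shows the stick released in both forks within a millimetre or two of where it lay, but the hand-in returned no verdict.

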